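# Load and lock the four-nest drill jig

## Robot

A 7-joint arm with a two-finger parallel gripper is mounted at the origin on the work surface. World frame = base frame: x ahead of the robot, y to its left, z up, the work surface at z = 0. Lengths are in mm, angles in rad, forces in N, time in s.
With the tool pointing down it reaches from about 400 to 875 mm from the base axis. Payload 4.4 kg.
Tool frame: the origin (TCP) lies midway between the tips of the shut fingers; the grasp point (between the pads) lies 19 mm behind it; z points along the fingers, y is the line along which they close (so a half turn about z gives the same grasp; the last joint's range is limited). The gripper opens to 85 mm and grips with 20 to 120 N. Pads are 22 mm wide; open, the fingers measure 114 mm over their backs; the gripper's body (76 mm by 85 mm) begins 54 mm behind the grasp point. The pads swing forward as they close: fully open they stand 13 mm farther back than shut.
Start: joints at [1.25, 0.628, 0.038, 1.517, -0.027, 0.996, -0.02], TCP at [163.861, -629.021, 231.313] pointing down, gripper open.
Joint ranges: [-3.06, 3.06], [-0.37, 2.12], [-1.25, 1.32], [0.18, 2.47], [-1.1, 4.24], [0.23, 1.98], [-2.94, 2.94]. Speed limits (rad/s): [2.57, 2.57, 3.14, 3.14, 3.14, 3.14, 3.14].

## Interface

Orientations are given as [roll, pitch, yaw] about the fixed x, y, z axes, in that order (R = Rz(yaw) Ry(pitch) Rx(roll)).
In Python, from cell import read_state, get_image, finish_job gives the robot as it stands.
- The arm moves only by the tool send_rows, never from a script. Its argument "series" is a list of rows, each an object of numbers: "ax", "ay", "az": the turn, a rotation vector about the tool's x, y, z in rad; "dx", "dy", "dz": the shift along the tool's x, y, z in cm; "hand": the closure, from 0 (fully open) to 1 (shut). In form: [{"ax": .., "ay": .., "az": .., "dx": .., "dy": .., "dz": .., "hand": ..}, ...]. A call has 1 to 10 rows; each row is the pose to reach, as a shift and turn from the pose commanded when the call began, along the tool's axes at that moment; what a row does not reach only later rows make up. A row lasts 1/10 s, in which the tool goes at most 50 mm and 8.59 degrees, less where a joint would pass 70% of its speed; a pose out of reach is approached as far as the arm can. A call with a gripper value outside its range is refused whole. The fingers move at their own pace and stop on an object; the grip force is fixed at half the most. Time passes only in rows, so rows that repeat a pose let the fingers close. It gives the time, the measured TCP pose, the force, the opening and the grip force at its end, in the units of the state.
- read_state(): the state, without advancing time (a new reading comes with each control period).
- get_image(name): name is "scene" or "top" or "wrist"; returns a dict with "pixels" (400x640x3 uint8, red, green, blue), "mtx" (3x3 intrinsics, pixels), "k1" (the pictures are not rectified: a ray, as slopes to the right and down, at radius r is drawn at 1 + k1 r^2 times it, then the intrinsics apply), "R" (3x3) and "t" (3): a world point X has camera coordinates R X + t. Camera axes: x right, y down, z forward; pixel columns grow to the right and rows downward; lengths in mm; the calibration is good to about 2 mm. A picture is of the moment at which its call begins. There is no depth.
- finish_job(): hands the job in; it is judged then, once.
The state is a dict: "clock": time; "qpos": joint angles; "qd": joint speeds; "tau": joint torques, N m; "eef_pos": TCP position; "tool_rot": TCP orientation; "force": force on the tool from outside, world axes, zero at the start; "torque": the same for the moment, N m; "width": finger opening in mm; "gripper_force": force on a finger pad.
Only numpy, scipy, OpenCV 4.12 (cv2) and the standard library are available. Lean on these libraries where they do the work, as an engineer would, in place of code of your own. Each camera call takes 0.05 s, during which the arm holds its last target. There are 200 camera calls.

## Task

Load the drill jig for the next run: hang the flat spanner that lies across it by its ring eye on the free hook of the tool stand, and put every brass plug blank head down into a hexagon nest of its own, turning it a little at a time while pressing until it drops fully home. Only when all the plugs are home, swing the leaf shut over them, and then turn the red latch a full quarter turn to lock it; leave the other things on the bench where they are.

Things in the scene. Friction and masses are not known exactly. Their poses are not given: they have to be found in the camera images.
- plug0_mid (a point): first brass plug blank, or None if absent (2 to 4 are there): hexagon head 56 mm across flats, 65 mm over corners, 22 mm high; above it a round stub 34 mm thick, 32 mm high (54 mm in all, 0.4 kg). It stands on its head, stub up. Point: on its axis half-way up, 27 mm above its underside; z along its axis, up. The hexagon stands at an arbitrary, unstated angle to x and y
- plug1_mid (a point): second brass plug blank, or None if absent (2 to 4 are there): hexagon head 56 mm across flats, 65 mm over corners, 22 mm high; above it a round stub 34 mm thick, 32 mm high (54 mm in all, 0.4 kg). It stands on its head, stub up. Point: on its axis half-way up, 27 mm above its underside; z along its axis, up. The hexagon stands at an arbitrary, unstated angle to x and y
- plug2_mid (a point): third brass plug blank, or None if absent (2 to 4 are there): hexagon head 56 mm across flats, 65 mm over corners, 22 mm high; above it a round stub 34 mm thick, 32 mm high (54 mm in all, 0.4 kg). It stands on its head, stub up. Point: on its axis half-way up, 27 mm above its underside; z along its axis, up. The hexagon stands at an arbitrary, unstated angle to x and y
- plug3_mid (a point): fourth brass plug blank, or None if absent (2 to 4 are there): hexagon head 56 mm across flats, 65 mm over corners, 22 mm high; above it a round stub 34 mm thick, 32 mm high (54 mm in all, 0.4 kg). It stands on its head, stub up. Point: on its axis half-way up, 27 mm above its underside; z along its axis, up. The hexagon stands at an arbitrary, unstated angle to x and y
- nest0 (a point): hexagon nest near the robot, on the hinge side (-x, +y of the jig): centre of its floor, axes as the jig's. All four: 59 mm across flats inside, walls 8 mm, 14 mm deep, floor 12 mm above the bench, two flats parallel to the jig's x axis. Any plug fits any nest, head down; home when its underside is on the floor (its mid point 27 mm above this point); turned wrong it stands on the rim, 14 mm higher. Spare nests stay empty
- nest1 (a point): hexagon nest far, on the hinge side (+x, +y): centre of its floor, axes as the jig's. As the first nest
- nest2 (a point): hexagon nest near, on the bail side (-x, -y): centre of its floor, axes as the jig's. As the first nest
- nest3 (a point): hexagon nest far, on the bail side (+x, -y): centre of its floor, axes as the jig's. As the first nest
- jig: the drill jig, a green base 200 x 200 x 12 mm fixed to the bench, with four steel hexagon nests in a square of 80 mm pitch; origin at the middle of its underside, z up, the leaf's hinge along its +y side (parallel to x); the plugs stand on the bench to its right (-y), the tool stand beyond them
- leaf (a joint): angle of the jig's hinged aluminium leaf (190 x 170 x 8 mm, four brass-ringed windows, 0.55 kg): 0 shut (underside 70 mm above the bench, 4 mm over the stubs of plugs that are home; a plug not home holds it open), about 2.5 rad open, leaning back beyond the hinge. Light friction: off the upright it falls to either side by its own weight, so lead it by the bail
- leaf_hinge (a point): middle of the leaf's hinge line, 78 mm above the bench; the leaf swings about the jig's x axis through this point
- leaf_bar (a point): middle of the leaf's red round bail handle, a bar 12 mm thick and 100 mm long parallel to the hinge, 235 mm from it (4 mm below the hinge line when shut); 47 mm clear of the leaf's edge, so it can be pinched from above across the bar at any leaf angle and turns in the fingers
- latch (a joint): the jig's quarter-turn latch, at the jig's +x side: 0 unlatched (its nose points along the jig's -y, beside the leaf), 1.57 rad latched (nose points along -x, over the shut leaf's edge); turns clockwise seen from above and stays where it is left
- latch_grip (a point): middle of the latch's red bar handle, on its axis, 97 mm above the bench: 12 mm wide, 56 mm long, 22 mm high, just above the steel nose; the handle lies along this point's y axis, in line with the nose, which is at -y
- spanner_mid (a point): flat steel spanner, 12 mm thick, 200 mm long, shank 24 mm wide, 0.28 kg, lying flat across the nests of the jig (underside on the rims, 26 mm above the bench). This point is at half its thickness, at the middle of the shank; x points along it to the ring eye (75 mm away), the open jaw is at the other end (100 mm away)
- spanner_eye (a point): centre of the spanner's ring eye: hole 32 mm across, ring about 50 mm across, at half thickness
- hook (a point): hollow of the free (lowest, robot-facing) hook, top of its rod, 229 mm above the bench. Rod 8 mm thick, coming from the post of a tool stand (85 mm away along +x, 265 mm tall), level at first (30 mm higher), then bending down into the hollow and turning up 5 mm past this point; tip 15 mm out along -x and 36 mm higher. An eye lowered over the tip, the tool pointing back along -x, drops into the hollow; let go, the tool swings down
- tin: bystander: round blue tin of cutting paste, 70 mm across, 38 mm high, among the plugs
- screwdriver: bystander: orange screwdriver, 200 mm, lying on the left
- hammer: bystander: hammer with wooden handle, 260 mm, lying on the right
- brush: bystander: brush, 200 mm, lying on the left, nearer the robot
- oil: bystander: yellow oil bottle, 60 mm across, 130 mm tall, upright behind the jig
- alternator: bystander: car alternator, about 130 mm, on the left
- tray: bystander: open red plastic tray, 200 x 140 x 45 mm, far left
Mind the look-alikes: they are no part of the job. Leave any purple or white look-alike of the part that bears plug0_mid alone.

How it is judged (in metres and radians):
On the way, in this order (a step that is already met when the one before it is completed fails the run):
1. every plug is home in a nest while the leaf is open (((horizontal distance between plug0_mid and nest0 below 0.006 m and z of plug0_mid in the frame of nest0 below 0.031 m) or (horizontal distance between plug0_mid and nest1 below 0.006 m and z of plug0_mid in the frame of nest1 below 0.031 m) or (horizontal distance between plug0_mid and nest2 below 0.006 m and z of plug0_mid in the frame of nest2 below 0.031 m) or (horizontal distance between plug0_mid and nest3 below 0.006 m and z of plug0_mid in the frame of nest3 below 0.031 m)) and angle between each of plug0_mid, plug1_mid, plug2_mid, plug3_mid's own z axis and vertical below 0.08 rad and ((horizontal distance between plug1_mid and nest0 below 0.006 m and z of plug1_mid in the frame of nest0 below 0.031 m) or (horizontal distance between plug1_mid and nest1 below 0.006 m and z of plug1_mid in the frame of nest1 below 0.031 m) or (horizontal distance between plug1_mid and nest2 below 0.006 m and z of plug1_mid in the frame of nest2 below 0.031 m) or (horizontal distance between plug1_mid and nest3 below 0.006 m and z of plug1_mid in the frame of nest3 below 0.031 m)) and ((horizontal distance between plug2_mid and nest0 below 0.006 m and z of plug2_mid in the frame of nest0 below 0.031 m) or (horizontal distance between plug2_mid and nest1 below 0.006 m and z of plug2_mid in the frame of nest1 below 0.031 m) or (horizontal distance between plug2_mid and nest2 below 0.006 m and z of plug2_mid in the frame of nest2 below 0.031 m) or (horizontal distance between plug2_mid and nest3 below 0.006 m and z of plug2_mid in the frame of nest3 below 0.031 m)) and ((horizontal distance between plug3_mid and nest0 below 0.006 m and z of plug3_mid in the frame of nest0 below 0.031 m) or (horizontal distance between plug3_mid and nest1 below 0.006 m and z of plug3_mid in the frame of nest1 below 0.031 m) or (horizontal distance between plug3_mid and nest2 below 0.006 m and z of plug3_mid in the frame of nest2 below 0.031 m) or (horizontal distance between plug3_mid and nest3 below 0.006 m and z of plug3_mid in the frame of nest3 below 0.031 m)) and value of joint leaf above 0.5 rad), for 0.2 s.
2. the leaf is shut (value of joint leaf below 0.04 rad and value of joint latch below 0.6 rad), for 0.2 s.
3. the latch is turned a quarter turn over the shut leaf (value of joint latch above 1.35 rad and value of joint leaf below 0.04 rad), for 0.2 s.
At the end, for the whole second after the job is handed in: every plug present is home in a nest (mid point within 6 mm of the nest axis, under 31 mm above its floor, upright); leaf shut (under 0.04 rad); latch past 1.35 rad; spanner hanging eye up (eye within 45 mm of the hook hollow, within 0.35 rad of upright) (all of step 3 and ((horizontal distance between plug0_mid and nest0 below 0.006 m and z of plug0_mid in the frame of nest0 below 0.031 m) or (horizontal distance between plug0_mid and nest1 below 0.006 m and z of plug0_mid in the frame of nest1 below 0.031 m) or (horizontal distance between plug0_mid and nest2 below 0.006 m and z of plug0_mid in the frame of nest2 below 0.031 m) or (horizontal distance between plug0_mid and nest3 below 0.006 m and z of plug0_mid in the frame of nest3 below 0.031 m)) and angle between each of plug0_mid, plug1_mid, plug2_mid, plug3_mid's own z axis and vertical below 0.08 rad and ((horizontal distance between plug1_mid and nest0 below 0.006 m and z of plug1_mid in the frame of nest0 below 0.031 m) or (horizontal distance between plug1_mid and nest1 below 0.006 m and z of plug1_mid in the frame of nest1 below 0.031 m) or (horizontal distance between plug1_mid and nest2 below 0.006 m and z of plug1_mid in the frame of nest2 below 0.031 m) or (horizontal distance between plug1_mid and nest3 below 0.006 m and z of plug1_mid in the frame of nest3 below 0.031 m)) and ((horizontal distance between plug2_mid and nest0 below 0.006 m and z of plug2_mid in the frame of nest0 below 0.031 m) or (horizontal distance between plug2_mid and nest1 below 0.006 m and z of plug2_mid in the frame of nest1 below 0.031 m) or (horizontal distance between plug2_mid and nest2 below 0.006 m and z of plug2_mid in the frame of nest2 below 0.031 m) or (horizontal distance between plug2_mid and nest3 below 0.006 m and z of plug2_mid in the frame of nest3 below 0.031 m)) and ((horizontal distance between plug3_mid and nest0 below 0.006 m and z of plug3_mid in the frame of nest0 below 0.031 m) or (horizontal distance between plug3_mid and nest1 below 0.006 m and z of plug3_mid in the frame of nest1 below 0.031 m) or (horizontal distance between plug3_mid and nest2 below 0.006 m and z of plug3_mid in the frame of nest2 below 0.031 m) or (horizontal distance between plug3_mid and nest3 below 0.006 m and z of plug3_mid in the frame of nest3 below 0.031 m)) and distance between spanner_eye and hook below 0.045 m and angle between spanner_mid's own x axis and vertical below 0.35 rad); the robot touches nothing.
It fails at once if another thing on the bench is pushed more than 50 mm from its place (distance of any of tin, screwdriver, hammer, brush, oil, alternator, tray from where it was at the start of the episode above 0.05 m).
Of plug0, plug1, plug2, plug3 only 2 to 4 are there at a start; the rules pass over those that are not, and their reading is None.
At some moment in a run one of plug0, plug1, plug2, plug3 may be knocked a few centimetres aside while the robot is not near it.
Once in a run the grip may slacken for a moment while it holds something.
It also fails if it takes over 210 s, if anything falls off the work surface, if the arm or the gripper's body presses on something with over 40 N, if the wrist force passes 120 N, or if a joint passes its speed limit or range.

## Working session

There is one attempt and no reset: what is moved stays moved. The work goes in short steps, Python scripts to look and compute and a tool call to move; the robot and the scene stay as the last step left them, time stands still between calls to the robot, and variables do not carry over. Pictures are saved under pics/ and viewed, at most 14 in all, crops included, and the job is handed in when it is done.

Besides the shell and the picture viewer there is one more tool, called after "Request:" as name(argument=value, ...) on one line, values as JSON. send_rows: Moves the arm, as the interface text tells. Its arguments: {"type":"object","properties":{"series":{"type":"array","items":{"type":"object","properties":{"ax":{"type":"number"},"ay":{"type":"number"},"az":{"type":"number"},"dx":{"type":"number"},"dy":{"type":"number"},"dz":{"type":"number"},"hand":{"type":"number"}}}}},"required":["series"]}

```bash
ls; mkdir -p pics
cat > h.py <<'E'
import numpy as np, cv2
from cell import read_state, get_image, finish_job
from scipy.spatial.transform import Rotation as Rn
def shot(n,f=None):
    g=get_image(n)
    for k in('mtx','R','t'): g[k]=np.array(g[k],float)
    g['pixels']=np.array(g['pixels'],np.uint8)
    np.save('/tmp/%s.npy'%n,g,allow_pickle=True)
    if f: cv2.imwrite('pics/'+f,g['pixels'][:,:,::-1])
    return g
def load(n): return np.load('/tmp/%s.npy'%n,allow_pickle=True).item()
def pix2w(g,uv,z):
    uv=np.atleast_2d(np.array(uv,float))
    p=cv2.undistortPoints(uv[:,None],g['mtx'],np.array([g['k1'],0,0,0.]))[:,0]
    d=np.c_[p,np.ones(len(p))]@g['R']; c=-g['R'].T@g['t']
    return c+d*((z-c[2])/d[:,2])[:,None]
def w2pix(g,X):
    X=np.atleast_2d(np.array(X,float))
    return cv2.projectPoints(X,cv2.Rodrigues(g['R'])[0],g['t'],g['mtx'],np.array([g['k1'],0,0,0.]))[0][:,0]
def ortho(g,x0,x1,y0,y1,z,s=1.0):
    # rectified map at height z: col = (y1-y)*s, row=(x1-x)*s
    xs=np.arange(x1,x0,-1/s); ys=np.arange(y1,y0,-1/s)
    Y,X=np.meshgrid(ys,xs); m=w2pix(g,np.c_[X.ravel(),Y.ravel(),np.full(X.size,z)]).reshape(X.shape+(2,)).astype(np.float32)
    return cv2.remap(g['pixels'][:,:,::-1],m,None,cv2.INTER_CUBIC)
def move_to(p,rpy,st=None):
    st=st or read_state(); R0=Rn.from_euler('xyz',st['tool_rot']); 
    d=R0.inv().apply(np.array(p)-np.array(st['eef_pos']))/10
    a=(R0.inv()*Rn.from_euler('xyz',rpy)).as_rotvec()
    print('shift cm',d.round(2),'turn',a.round(3))
E
python3 - <<'E'
from h import *
print({k:np.round(v,3) for k,v in read_state().items()})
for n in('scene','top','wrist'):
    g=shot(n,n+'0.png'); print(n,g['mtx'].round(1).tolist(),g['k1'],(-g['R'].T@g['t']).round(0),g['R'].round(2).tolist())
E
```

```text
pics
{'clock': np.float64(0.0), 'qpos': array([ 1.25 ,  0.629,  0.038,  1.518, -0.027,  0.996, -0.02 ]), 'qd': array([ 0.001, -0.001, -0.002, -0.   , -0.001, -0.   , -0.002]), 'tau': array([-0.0000e+00, -5.6340e+01,  1.2260e+00, -1.9345e+01,  1.1000e-02,
        1.1000e-02, -0.0000e+00]), 'eef_pos': array([ 163.682, -628.39 ,  230.383]), 'tool_rot': array([-3.14 ,  0.   ,  0.255]), 'force': array([ 0.154,  0.015, -0.456]), 'torque': array([-0.013,  0.048, -0.002]), 'gripper_force': np.float64(0.0), 'width': np.float64(85.856)}
scene [[448.4, 0.0, 323.5], [0.0, 448.4, 204.4], [0.0, 0.0, 1.0]] 0.022190491133084744 [1445. -307. 1335.] [[0.34, 0.94, 0.01], [0.74, -0.25, -0.63], [-0.59, 0.22, -0.78]]
top [[376.1, 0.0, 316.9], [0.0, 376.1, 201.0], [0.0, 0.0, 1.0]] -0.07784555958456371 [ 320.   30. 1639.] [[-0.01, -1.0, 0.01], [-0.99, 0.01, -0.15], [0.15, -0.01, -0.99]]
wrist [[353.9, 0.0, 317.0], [0.0, 353.9, 198.7], [0.0, 0.0, 1.0]] -0.06896092847463531 [ 231. -610.  375.] [[0.25, -0.97, -0.0], [-0.93, -0.24, 0.27], [-0.26, -0.07, -0.96]]
```

View pics/scene0.png

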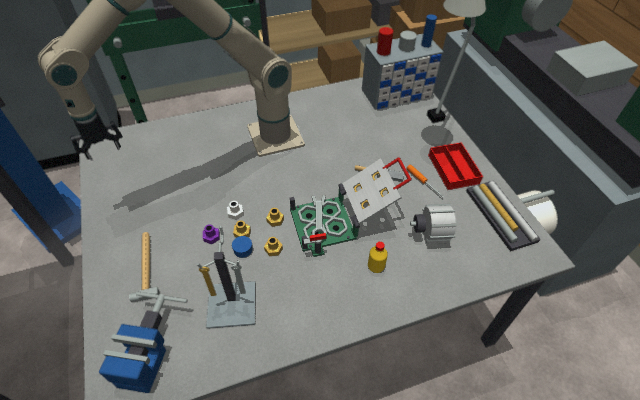

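View pics/top0.png

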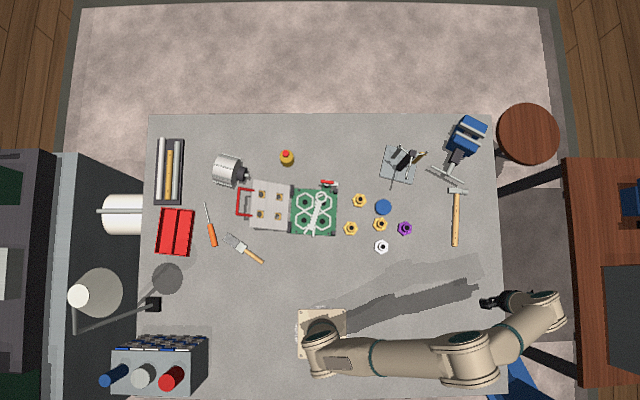

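Scene: the arm is at left. There are three brass plugs at (274,215), (241,229) and (272,244). Look-alikes are purple at (211,233) and white at (235,208), and the blue tin is at (242,245). The jig is at (323,222) with its leaf open, the stand at (230,290). Top: the brass plugs are at (360,200), (350,228) and (381,224), purple at (404,228), white at (381,246). I choose the three brass ones and check them in a rectified crop.

Run:
```python
from h import *
g=load('top'); s=load('scene')
print('plugs',pix2w(g,[(360,200),(350,228),(381,224)],54).round(0).tolist(),pix2w(s,[(274,211),(241,225),(272,240)],54).round(0).tolist())
print('jig corners',pix2w(g,[(292,187),(338,186),(336,237),(289,235)],12).round(0).tolist())
print('bar',pix2w(g,[(238,202)],230).round(0).tolist(),pix2w(s,[(400,170)],220).round(0).tolist())
print('stand',pix2w(g,[(379,182),(414,186),(416,147),(386,145)],6).round(0).tolist())
cv2.imwrite('pics/c1.png',np.vstack([cv2.resize(g['pixels'][135:255,230:430,::-1],None,fx=3.2,fy=3.2,interpolation=3)[:300],cv2.resize(s['pixels'][150:330,190:420,::-1],None,fx=2.78,fy=2.78,interpolation=3)[:290,:640]]) if 0 else cv2.resize(g['pixels'][135:255,230:430,::-1],None,fx=4,fy=4,interpolation=2))
cv2.imwrite('pics/c2.png',cv2.resize(s['pixels'][150:330,190:420,::-1],None,fx=3.3,fy=3.3,interpolation=2))
```

```text
plugs [[558.0, -167.0, 54.0], [439.0, -121.0, 54.0], [455.0, -253.0, 54.0]] [[446.0, -126.0, 54.0], [468.0, -252.0, 54.0], [566.0, -167.0, 54.0]]
jig corners [[624.0, 126.0, 12.0], [627.0, -76.0, 12.0], [403.0, -64.0, 12.0], [413.0, 139.0, 12.0]]
bar [[527.0, 318.0, 230.0]] [[544.0, 305.0, 220.0]]
stand [[646.0, -259.0, 6.0], [627.0, -415.0, 6.0], [806.0, -433.0, 6.0], [816.0, -297.0, 6.0]]
```

View pics/c1.png

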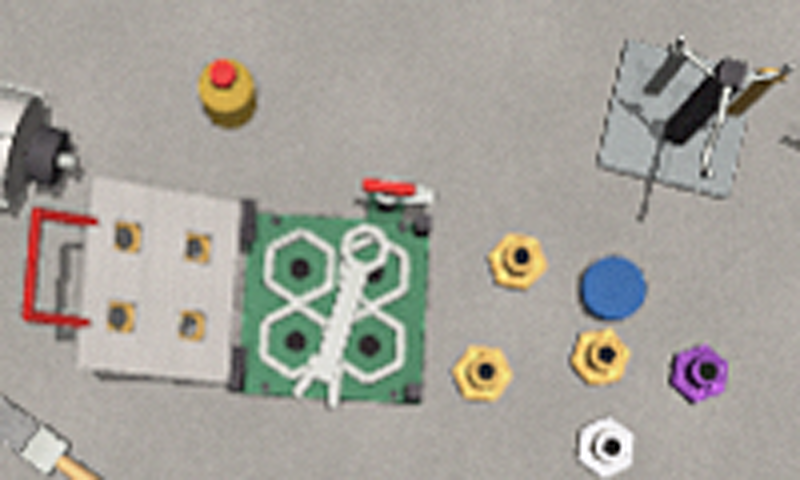

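View pics/c2.png

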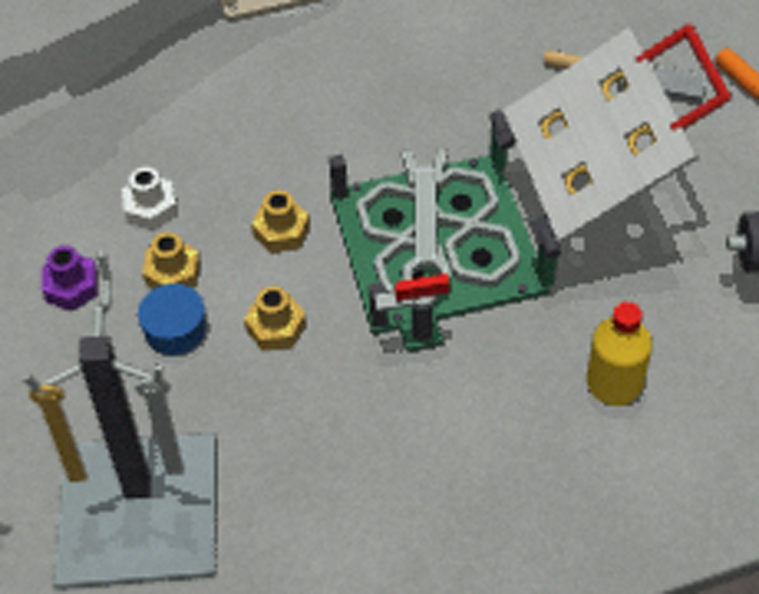

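The crop confirms three brass plugs: crop 1 at (518,262), (482,372) and (600,356). Purple at (698,373), white at (606,446) and the tin stay out. The spanner's eye is at (366,243) and its jaw is towards the robot. Next I go above the jig for a wrist look.

Run:
```python
from h import *
move_to([560,-60,330],[np.pi,0,0])
```

```text
shift cm [ 52.68 -45.05  -9.88] turn [-0.001  0.     0.255]
```

Request:
send_rows(series=[{"dx":5,"dy":-4,"dz":-5,"hand":0},{"dx":52.7,"dy":-45,"dz":-9.9,"az":0.255,"hand":0},{"dx":52.7,"dy":-45,"dz":-9.9,"az":0.255,"hand":0},{"dx":52.7,"dy":-45,"dz":-9.9,"az":0.255,"hand":0},{"dx":52.7,"dy":-45,"dz":-9.9,"az":0.255,"hand":0},{"dx":52.7,"dy":-45,"dz":-9.9,"az":0.255,"hand":0},{"dx":52.7,"dy":-45,"dz":-9.9,"az":0.255,"hand":0},{"dx":52.7,"dy":-45,"dz":-9.9,"az":0.255,"hand":0},{"dx":52.7,"dy":-45,"dz":-9.9,"az":0.255,"hand":0},{"dx":52.7,"dy":-45,"dz":-9.9,"az":0.255,"hand":0}])

```text
invalid input at $.series[0]: expected keys ax, ay, az, dx, dy, dz, hand
```

Run:
```python
from h import *
move_to([560,-60,330],[np.pi,0,0])
```

```text
shift cm [ 52.68 -45.05  -9.88] turn [-0.001  0.     0.255]
```

Request:
send_rows(series=[{"ax":0,"ay":0,"az":0,"dx":5,"dy":-4,"dz":-5,"hand":0},{"ax":0,"ay":0,"az":0.255,"dx":52.7,"dy":-45,"dz":-9.9,"hand":0},{"ax":0,"ay":0,"az":0.255,"dx":52.7,"dy":-45,"dz":-9.9,"hand":0},{"ax":0,"ay":0,"az":0.255,"dx":52.7,"dy":-45,"dz":-9.9,"hand":0},{"ax":0,"ay":0,"az":0.255,"dx":52.7,"dy":-45,"dz":-9.9,"hand":0},{"ax":0,"ay":0,"az":0.255,"dx":52.7,"dy":-45,"dz":-9.9,"hand":0},{"ax":0,"ay":0,"az":0.255,"dx":52.7,"dy":-45,"dz":-9.9,"hand":0},{"ax":0,"ay":0,"az":0.255,"dx":52.7,"dy":-45,"dz":-9.9,"hand":0},{"ax":0,"ay":0,"az":0.255,"dx":52.7,"dy":-45,"dz":-9.9,"hand":0},{"ax":0,"ay":0,"az":0.255,"dx":52.7,"dy":-45,"dz":-9.9,"hand":0}])

```text
clock: 1.15
eef_pos: [443.5, -228.0, 309.1]
tool_rot: [3.141, -0.0, -0.0]
force: [0.2, -0.9, 0.4]
width: 85.6
gripper_force: 0.0
```

Run:
```python
from h import *
move_to([560,-60,330],[np.pi,0,0])
```

```text
shift cm [ 11.64 -16.81  -2.09] turn [ 0. -0. -0.]
```

Request:
send_rows(series=[{"ax":0,"ay":0,"az":0,"dx":11.6,"dy":-16.8,"dz":-2,"hand":0},{"ax":0,"ay":0,"az":0,"dx":11.6,"dy":-16.8,"dz":-2,"hand":0},{"ax":0,"ay":0,"az":0,"dx":11.6,"dy":-16.8,"dz":-2,"hand":0},{"ax":0,"ay":0,"az":0,"dx":11.6,"dy":-16.8,"dz":-2,"hand":0},{"ax":0,"ay":0,"az":0,"dx":11.6,"dy":-16.8,"dz":-2,"hand":0},{"ax":0,"ay":0,"az":0,"dx":11.6,"dy":-16.8,"dz":-2,"hand":0},{"ax":0,"ay":0,"az":0,"dx":11.6,"dy":-16.8,"dz":-2,"hand":0}])

```text
clock: 1.85
eef_pos: [558.0, -63.4, 328.4]
tool_rot: [3.14, 0.001, -0.002]
force: [-0.3, -0.0, -0.2]
width: 85.8
gripper_force: 0.0
```

Run:
```python
from h import *
g=shot('wrist','w1.png'); print(read_state()['eef_pos'],(-g['R'].T@g['t']),g['R'].round(3).tolist())
```

```text
[557.87349145 -63.98868817 328.53893112] [627.56036406 -62.6362791  472.37142659] [[-0.002, -1.0, 0.001], [-0.962, 0.002, 0.274], [-0.274, -0.0, -0.962]]
```

View pics/w1.png

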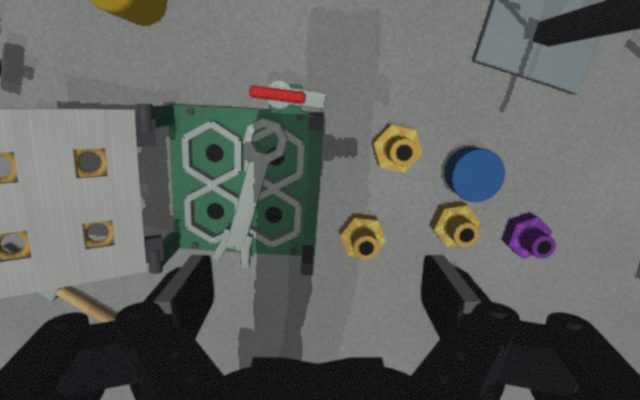

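Wrist view: the jig nest holes are at (215,153), (276,160), (215,212) and (274,215). The spanner eye is at (265,140) with the jaw at about (234,255). The red latch bar runs from (250,90) to (304,97). The brass plugs' tops are at (404,151), (366,247) and (462,234); purple is at (540,245).

```bash
cat > m.py <<'E'
from h import *
def hexfit(g,uv,zs=22,win=45):
    # brass mask on map of plane z=22 -> head outline; centre + angle
    c=pix2w(g,[uv],zs)[0]; s=2.0
    o=ortho(g,c[0]-win,c[0]+win,c[1]-win,c[1]+win,zs,s)
    h=cv2.cvtColor(o,cv2.COLOR_BGR2HSV); m=((h[...,0]>10)&(h[...,0]<32)&(h[...,1]>80)).astype(np.uint8)
    n,l,st,_=cv2.connectedComponentsWithStats(m); k=1+np.argmax(st[1:,4]); m=(l==k).astype(np.uint8)
    m=cv2.morphologyEx(m,cv2.MORPH_CLOSE,np.ones((15,15)))
    return c,o,m,s,win
def match(c,m,s,win,cam):
    # search pose: the silhouette of hex prism 0..22 + stub to 54, projected to plane z=22
    best=(-1,)
    from itertools import product
    def sil(x,y,a):
        img=np.zeros_like(m)
        P=[]
        for r,hs,z0,z1 in((32.33,6,0,22),(17,24,22,54)):
            an=a+np.arange(hs)*2*np.pi/hs; pts=[]
            for z in(z0,z1):
                X=np.c_[x+r*np.cos(an),y+r*np.sin(an),np.full(hs,z)]
                t=(22-cam[2])/(X[:,2]-cam[2]); Q=cam[:2]+(X[:,:2]-cam[:2])*t[:,None]
                pts.append(np.c_[(c[1]+win-Q[:,1])*s,(c[0]+win-Q[:,0])*s])
            cv2.fillConvexPoly(img,cv2.convexHull(np.vstack(pts).astype(np.float32)).round().astype(np.int32),1)
        return img
    x,y=c[:2]; st=[4.,4.,np.radians(8)]; b=(-1,)
    for lvl in range(4):
        A=np.radians(np.arange(0,60,5)) if lvl==0 else b[3]+np.array([-1,0,1])*st[2]
        bx,by=(x,y) if lvl==0 else b[1:3]
        R=np.arange(-4,5) if lvl==0 else np.arange(-2,3)
        for i,j,a in product(R,R,A):
            X,Y=bx+i*st[0],by+j*st[1]; q=sil(X,Y,a); v=(q&m).sum()/max(1,(q|m).sum())
            if v>b[0]: b=(v,X,Y,a)
        st=[st[0]/2.5,st[1]/2.5,st[2]/2.5]
    return b
def plug(g,uv):
    c,o,m,s,win=hexfit(g,uv); b=match(c,m,s,win,-g['R'].T@g['t'])
    print('plug iou %.3f xy %.1f %.1f hexcorner deg %.1f'%(b[0],b[1],b[2],np.degrees(b[3])%60)); return b
E
python3 - <<'E'
from m import *
g=load('wrist')
n=pix2w(g,[(215,212),(215,153),(274,215),(276,160)],12); print('nests',n.round(1).tolist(), 'ctr',n.mean(0).round(1))
e1=(n[1]-n[0])+(n[3]-n[2]); print('jig yaw',np.degrees(np.arctan2(e1[1],e1[0])))
e=pix2w(g,[(265,140),(234,255),(261,160),(243,235)],32);print('sp',e.round(1).tolist(),[np.degrees(np.arctan2(*(a-b)[[1,0]])).round(1) for a,b in((e[0],e[1]),(e[2],e[3]))])
print('latch',pix2w(g,[(250,90),(304,97)],108).round(1).tolist())
for uv in((398,147),(363,238),(457,227)): plug(g,uv)
o=ortho(g,400,640,-90,130,26,3.0); cv2.imwrite('pics/o1.png',cv2.resize(o,None,fx=.8,fy=.8))
E
```

```text
nests [[477.4, 77.7, 12.0], [558.8, 71.2, 12.0], [473.0, -3.6, 12.0], [549.2, -8.8, 12.0]] ctr [514.6  34.1  12. ]
jig yaw -4.256992717652153
sp [[577.7, 1.7, 32.0], [422.3, 50.7, 32.0], [552.6, 7.7, 32.0], [451.6, 36.5, 32.0]] [np.float64(-17.5), np.float64(-15.9)]
latch [[635.9, 3.7, 108.0], [628.8, -49.9, 108.0]]
plug iou 0.892 xy 565.4 -166.7 hexcorner deg 18.2
plug iou 0.886 xy 442.5 -125.3 hexcorner deg 22.6
plug iou 0.897 xy 459.3 -254.7 hexcorner deg 39.2
```

View pics/o1.png

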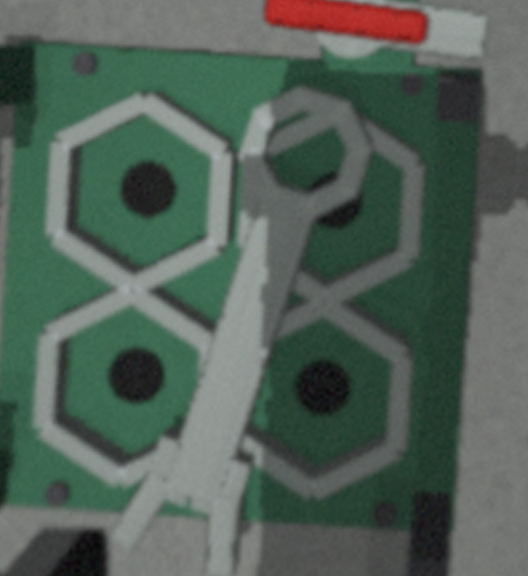

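Run:
```python
from h import *
g,s=load('top'),load('scene')
# hook tip triangulation rough
def ray(g,uv): a,b=pix2w(g,[uv],0)[0],pix2w(g,[uv],300)[0]; return a,(b-a)/np.linalg.norm(b-a)
a,d=ray(g,(407.5,177.5)); b,e=ray(s,(221,227)); A=np.c_[d,-e]; t=np.linalg.lstsq(A,b-a,rcond=None)[0]; print(a+d*t[0],b+e*t[1])
move_to([530,-330,400],[np.pi,0,0])
```

```text
[ 611.73264833 -322.67386765  260.38385721] [ 612.80144436 -318.37684848  259.51220226]
shift cm [-2.72 26.62 -7.11] turn [ 0.001  0.001 -0.003]
```

Request:
send_rows(series=[{"ax":0,"ay":0,"az":0,"dx":-2.8,"dy":26.6,"dz":-7.1,"hand":0},{"ax":0,"ay":0,"az":0,"dx":-2.8,"dy":26.6,"dz":-7.1,"hand":0},{"ax":0,"ay":0,"az":0,"dx":-2.8,"dy":26.6,"dz":-7.1,"hand":0},{"ax":0,"ay":0,"az":0,"dx":-2.8,"dy":26.6,"dz":-7.1,"hand":0},{"ax":0,"ay":0,"az":0,"dx":-2.8,"dy":26.6,"dz":-7.1,"hand":0},{"ax":0,"ay":0,"az":0,"dx":-2.8,"dy":26.6,"dz":-7.1,"hand":0},{"ax":0,"ay":0,"az":0,"dx":-2.8,"dy":26.6,"dz":-7.1,"hand":0},{"ax":0,"ay":0,"az":0,"dx":-2.8,"dy":26.6,"dz":-7.1,"hand":0}])

```text
clock: 2.7
eef_pos: [529.3, -329.3, 399.6]
tool_rot: [-3.141, 0.001, -0.004]
force: [0.4, 1.0, -0.1]
width: 85.3
gripper_force: 0.0
```

Run:
```python
from h import *
g=shot('wrist','w2.png'); np.save('/tmp/wristA.npy',g,allow_pickle=True); print(read_state()['eef_pos'],(-g['R'].T@g['t']))
```

```text
[ 529.99471971 -327.78123484  399.46450219] [ 598.74148432 -328.93347944  543.61549341]
```

View pics/w2.png

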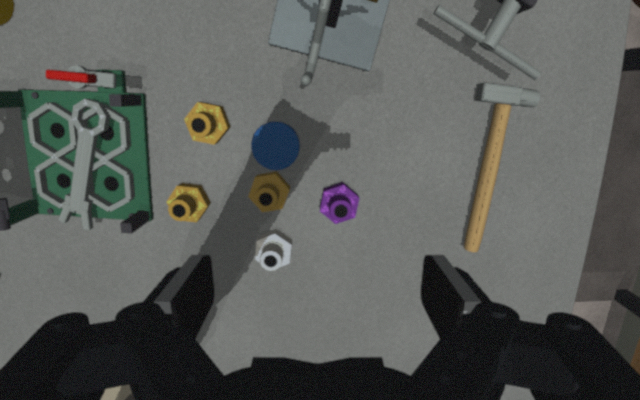

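The wrist shows the free hook's tip at (307,80), with its rod running to the post near (326,10).

Run:
```python
from h import *
g=load('wristA')
print(pix2w(g,[(307,80)],265).round(1), pix2w(g,[(324,22),(326,10)],259).round(1))
t=load('top');print(pix2w(t,[(407.5,177.5)],265).round(1),'post top',pix2w(t,[(413,153)],265).round(1))
gg=g['pixels'][0:110,260:400,::-1]; tt=t['pixels'][140:190,370:440,::-1]
cv2.imwrite('pics/c3.png',np.hstack([cv2.resize(gg,None,fx=4,fy=4,interpolation=2)[:,:450],cv2.resize(tt,(350,440),interpolation=2) if 0 else cv2.copyMakeBorder(cv2.resize(tt,None,fx=5,fy=5,interpolation=2),0,190,0,0,0)]))
```

```text
[[ 612.4 -321.1  265. ]] [[ 654.4 -334.   259. ]
 [ 662.8 -335.5  259. ]]
[[ 610.8 -321.5  265. ]] post top [[ 705.7 -347.   265. ]]
```

View pics/c3.png

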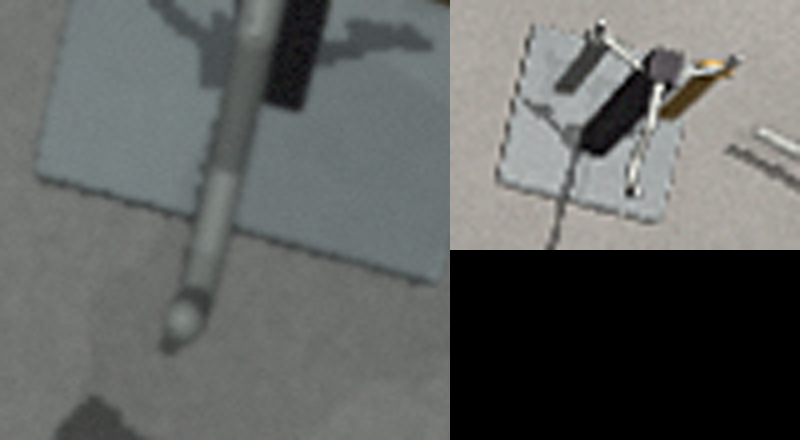

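The crop shows the tip at (185,318) and the rod running up and right. Hook tip is about (612,-321,265), yaw about -16°, so the hollow is about (627,-325,229). Next I go above the spanner.

Run:
```python
from h import *
move_to([506,25,150],[np.pi,0,np.radians(-18)])
```

```text
shift cm [ -2.43 -35.24  24.99] turn [-0.001  0.001  0.313]
```

Request:
send_rows(series=[{"ax":0,"ay":0,"az":0.31,"dx":-2.4,"dy":-35.2,"dz":25,"hand":0},{"ax":0,"ay":0,"az":0.31,"dx":-2.4,"dy":-35.2,"dz":25,"hand":0},{"ax":0,"ay":0,"az":0.31,"dx":-2.4,"dy":-35.2,"dz":25,"hand":0},{"ax":0,"ay":0,"az":0.31,"dx":-2.4,"dy":-35.2,"dz":25,"hand":0},{"ax":0,"ay":0,"az":0.31,"dx":-2.4,"dy":-35.2,"dz":25,"hand":0},{"ax":0,"ay":0,"az":0.31,"dx":-2.4,"dy":-35.2,"dz":25,"hand":0},{"ax":0,"ay":0,"az":0.31,"dx":-2.4,"dy":-35.2,"dz":25,"hand":0},{"ax":0,"ay":0,"az":0.31,"dx":-2.4,"dy":-35.2,"dz":25,"hand":0},{"ax":0,"ay":0,"az":0.31,"dx":-2.4,"dy":-35.2,"dz":25,"hand":0},{"ax":0,"ay":0,"az":0.31,"dx":-2.4,"dy":-35.2,"dz":25,"hand":0}])

```text
clock: 3.75
eef_pos: [503.6, 30.6, 147.4]
tool_rot: [-3.141, 0.007, -0.3]
force: [-0.4, -0.6, -0.5]
width: 85.3
gripper_force: 0.0
```

Run:
```python
from h import *
g=shot('wrist'); np.save('/tmp/wristB.npy',g,allow_pickle=True); print(read_state()['eef_pos'],(-g['R'].T@g['t']))
o=ortho(g,430,650,-90,130,26,2.5); cv2.imwrite('pics/o2.png',o)
```

```text
[504.98029699  27.53772148 148.73691451] [570.77434924  10.42350835 291.07160311]
```

View pics/o2.png

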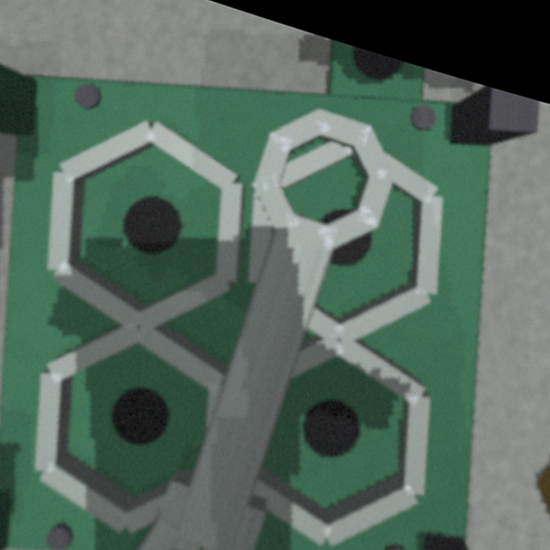

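The rectified view shows the nest centres at about (146,226), (133,426) and (332,436), which gives the jig centre at (517.6,34.3) and yaw -3.4°. The spanner's eye is at (322,178) and its shank middle at (261,360), right under the gripper.

Request:
send_rows(series=[{"ax":0,"ay":0,"az":0,"dx":0.1,"dy":0,"dz":4,"hand":0.3},{"ax":0,"ay":0,"az":0,"dx":0.1,"dy":0,"dz":8,"hand":0.3},{"ax":0,"ay":0,"az":0,"dx":0.1,"dy":0,"dz":11,"hand":0.3},{"ax":0,"ay":0,"az":0,"dx":0.1,"dy":0,"dz":12.2,"hand":0.3},{"ax":0,"ay":0,"az":0,"dx":0.1,"dy":0,"dz":12.2,"hand":0.3},{"ax":0,"ay":0,"az":0,"dx":0.1,"dy":0,"dz":12.2,"hand":1},{"ax":0,"ay":0,"az":0,"dx":0.1,"dy":0,"dz":12.2,"hand":1},{"ax":0,"ay":0,"az":0,"dx":0.1,"dy":0,"dz":12.2,"hand":1},{"ax":0,"ay":0,"az":0,"dx":0.1,"dy":0,"dz":12.2,"hand":1},{"ax":0,"ay":0,"az":0,"dx":0.1,"dy":0,"dz":12.2,"hand":1}])

```text
clock: 4.8
eef_pos: [509.1, 23.7, 29.7]
tool_rot: [-3.14, -0.003, -0.311]
force: [-1.1, -0.3, 6.8]
width: 22.3
gripper_force: 58.9
```

Run:
```python
from h import *
s=read_state();print(s['clock'],s['eef_pos'],s['tool_rot'],s['width'],s['gripper_force'],s['force'])
```

```text
4.8 [509.08675808  23.67587723  29.70019378] [-3.14047131e+00 -2.99773370e-03 -3.10809711e-01] 22.290228934962414 58.881245255470276 [-1.14939237 -0.31355734  6.76661199]
```

Request:
send_rows(series=[{"ax":0,"ay":0,"az":0,"dx":0,"dy":0,"dz":-2,"hand":1},{"ax":0,"ay":0,"az":0,"dx":0,"dy":0,"dz":-6,"hand":1},{"ax":0,"ay":0,"az":0,"dx":0,"dy":0,"dz":-10,"hand":1},{"ax":0,"ay":0,"az":0,"dx":0,"dy":0,"dz":-14,"hand":1},{"ax":0,"ay":0,"az":0,"dx":0,"dy":0,"dz":-18,"hand":1},{"ax":0,"ay":0,"az":0,"dx":0,"dy":0,"dz":-22,"hand":1},{"ax":0,"ay":0,"az":0,"dx":0,"dy":0,"dz":-26.6,"hand":1},{"ax":0,"ay":0,"az":0,"dx":0,"dy":0,"dz":-26.6,"hand":1}])

```text
clock: 5.6
eef_pos: [511.4, 23.9, 300.6]
tool_rot: [-3.136, -0.013, -0.31]
force: [1.2, 0.2, -2.8]
width: 22.0
gripper_force: 60.1
```

Run:
```python
from h import *
s=read_state();print(s['clock'],s['eef_pos'],s['tool_rot'],s['width'],s['gripper_force'],s['force'],s['torque'])
move_to([542.5,-301,296],[np.pi,0,-0.279])
g=shot('wrist','w4.png');np.save('/tmp/wristC.npy',g,allow_pickle=True)
```

```text
5.6 [511.38431545  23.914366   300.59558239] [-3.13609239 -0.01258876 -0.31040468] 21.96795269247287 60.09254336357117 [ 1.21569383  0.18752214 -2.79290879] [ 0.03531811 -0.12086519 -0.02871006]
shift cm [12.88 29.99  0.46] turn [-0.005 -0.013 -0.031]
```

View pics/w4.png

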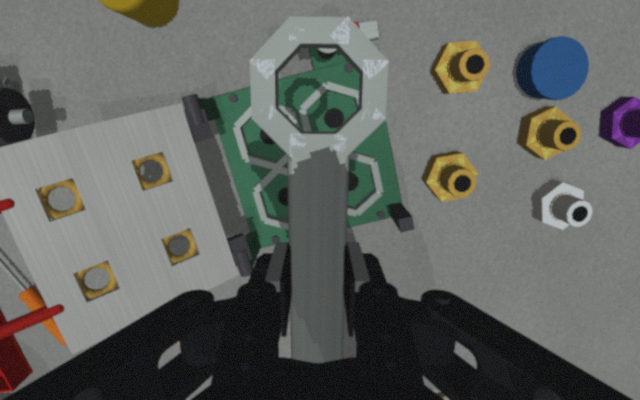

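The spanner is held square, with the hole of its eye centred at (319,88).

Run:
```python
from h import *
g=load('wristC'); s=read_state(); z=s['eef_pos'][2]
for dz in(5,8.3): 
  p=pix2w(g,[(319.5,88)],z+dz)[0]; d=p-s['eef_pos']; print(p,np.hypot(*d[:2]),np.arctan2(d[1],d[0]), Rn.from_euler('xyz',s['tool_rot']).inv().apply(d))
```

```text
[581.03970352   1.49012621 302.42775998] 74.98802262758302 -0.3031390532392123 [75.02058382 -0.54906975 -4.45129908]
[580.91158434   1.53322587 305.72775998] 74.85287920814177 -0.30310046208995023 [74.90949003 -0.56182328 -7.75217285]
```

Request:
send_rows(series=[{"ax":0,"ay":0,"az":-0.03,"dx":12.9,"dy":30,"dz":0.5,"hand":1},{"ax":0,"ay":0,"az":-0.03,"dx":12.9,"dy":30,"dz":0.5,"hand":1},{"ax":0,"ay":0,"az":-0.03,"dx":12.9,"dy":30,"dz":0.5,"hand":1},{"ax":0,"ay":0,"az":-0.03,"dx":12.9,"dy":30,"dz":0.5,"hand":1},{"ax":0,"ay":0,"az":-0.03,"dx":12.9,"dy":30,"dz":0.5,"hand":1},{"ax":0,"ay":0,"az":-0.03,"dx":12.9,"dy":30,"dz":0.5,"hand":1},{"ax":0,"ay":0,"az":-0.03,"dx":12.9,"dy":30,"dz":0.5,"hand":1},{"ax":0,"ay":0,"az":-0.03,"dx":12.9,"dy":30,"dz":0.5,"hand":1},{"ax":0,"ay":0,"az":-0.03,"dx":12.9,"dy":30,"dz":0.5,"hand":1},{"ax":0,"ay":0,"az":-0.03,"dx":12.9,"dy":30,"dz":0.5,"hand":1}])

```text
clock: 6.65
eef_pos: [538.9, -299.1, 287.8]
tool_rot: [-3.14, 0.002, -0.278]
force: [0.7, 0.6, -2.3]
width: 21.6
gripper_force: 60.1
```

Run:
```python
from h import *
s=read_state();print(s['clock'],s['eef_pos'],s['tool_rot'],s['width'],s['force'])
g=shot('wrist');np.save('/tmp/wristC.npy',g,allow_pickle=True); gs=shot('scene')
a=cv2.resize(g['pixels'][0:200,200:440,::-1],None,fx=2,fy=2,interpolation=2)
b=cv2.resize(gs['pixels'][190:290,170:250,::-1],None,fx=4,fy=4,interpolation=2)
cv2.imwrite('pics/c5.png',np.hstack([a,b]))
```

```text
6.65 [ 538.87418752 -299.11365555  287.78620428] [-3.13973658e+00  2.22632069e-03 -2.78274720e-01] 21.585395091479967 [ 0.65210521  0.55118273 -2.28819305]
```

View pics/c5.png

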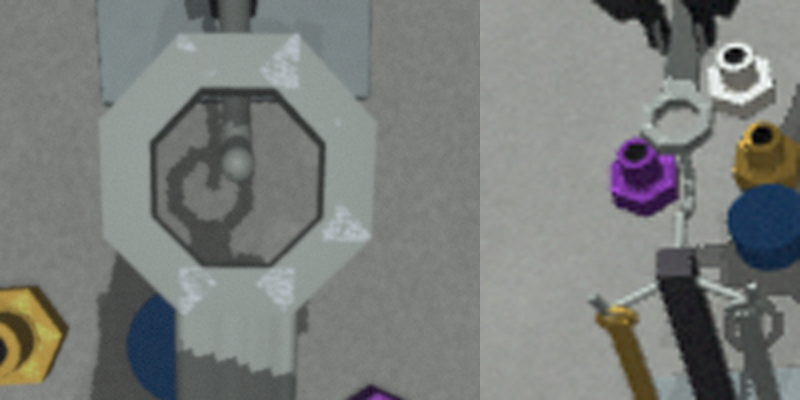

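The eye's hole encloses the hook tip: tip at (237,162), hole centre (238,178). I lower it, shifted slightly back.

Request:
send_rows(series=[{"ax":0,"ay":0,"az":0,"dx":-0.3,"dy":0.1,"dz":0,"hand":1},{"ax":0,"ay":0,"az":0,"dx":-0.3,"dy":0.1,"dz":1,"hand":1},{"ax":0,"ay":0,"az":0,"dx":-0.3,"dy":0.1,"dz":2,"hand":1},{"ax":0,"ay":0,"az":0,"dx":-0.3,"dy":0.1,"dz":3,"hand":1},{"ax":0,"ay":0,"az":0,"dx":-0.3,"dy":0.1,"dz":4,"hand":1},{"ax":0,"ay":0,"az":0,"dx":-0.3,"dy":0.1,"dz":4.5,"hand":1},{"ax":0,"ay":0,"az":0,"dx":-0.3,"dy":0.1,"dz":4.8,"hand":1},{"ax":0,"ay":0,"az":0,"dx":-0.3,"dy":0.1,"dz":4.8,"hand":1}])

```text
clock: 7.55
eef_pos: [535.9, -301.4, 240.3]
tool_rot: [-3.141, 0.001, -0.28]
force: [0.5, 0.4, -2.0]
width: 21.9
gripper_force: 60.1
```

Run:
```python
from h import *
s=read_state();print(s['clock'],s['eef_pos'],s['tool_rot'],s['width'],s['force'],s['torque'])
g=shot('wrist');np.save('/tmp/wristC.npy',g,allow_pickle=True); gs=shot('scene')
a=cv2.resize(g['pixels'][0:200,200:440,::-1],None,fx=2,fy=2,interpolation=2)
b=cv2.resize(gs['pixels'][190:290,170:250,::-1],None,fx=4,fy=4,interpolation=2)
cv2.imwrite('pics/c6.png',np.hstack([a,b]))
```

```text
7.55 [ 535.85654482 -301.3818974   240.3416187 ] [-3.14145556e+00  6.28893048e-04 -2.80287326e-01] 21.925562966945666 [ 0.52790275  0.41025116 -2.00129802] [-0.02000774 -0.00030186 -0.02793996]
```

Request:
send_rows(series=[{"ax":0,"ay":0,"az":0,"dx":0,"dy":0,"dz":0.4,"hand":1},{"ax":0,"ay":0,"az":0,"dx":0,"dy":0,"dz":0.7,"hand":1},{"ax":0,"ay":0,"az":0,"dx":0,"dy":0,"dz":0.9,"hand":1},{"ax":0,"ay":0,"az":0,"dx":0,"dy":0,"dz":0.9,"hand":1}])

```text
clock: 8.05
eef_pos: [537.3, -301.9, 232.6]
tool_rot: [3.141, -0.003, -0.28]
force: [2.4, -0.2, 2.0]
width: 21.9
gripper_force: 60.6
```

Contact is about where it should be (4 N up). Release.

Request:
send_rows(series=[{"ax":0,"ay":0,"az":0,"dx":0,"dy":0,"dz":0.9,"hand":0.5},{"ax":0,"ay":0,"az":0,"dx":0,"dy":0,"dz":0,"hand":0},{"ax":0,"ay":0,"az":0,"dx":0,"dy":0,"dz":0,"hand":0},{"ax":0,"ay":0,"az":0,"dx":0,"dy":0,"dz":0,"hand":0},{"ax":0,"ay":0,"az":0,"dx":0,"dy":0,"dz":0,"hand":0},{"ax":0,"ay":0,"az":0,"dx":-1,"dy":0,"dz":-3,"hand":0},{"ax":0,"ay":0,"az":0,"dx":-2,"dy":0,"dz":-7,"hand":0},{"ax":0,"ay":0,"az":0,"dx":-3,"dy":0,"dz":-11,"hand":0},{"ax":0,"ay":0,"az":0,"dx":-4,"dy":0,"dz":-14,"hand":0},{"ax":0,"ay":0,"az":0,"dx":-4,"dy":0,"dz":-14,"hand":0}])

```text
clock: 9.05
eef_pos: [498.3, -291.6, 376.9]
tool_rot: [3.14, -0.009, -0.281]
force: [-0.1, -0.8, 0.2]
width: 85.3
gripper_force: 0.0
```

Run:
```python
from h import *
s=read_state();print(s['clock'],s['eef_pos'],s['width'],s['force'])
g=shot('wrist');np.save('/tmp/wristD.npy',g,allow_pickle=True); gs=shot('scene')
a=cv2.resize(g['pixels'][0:200,60:400,::-1],None,fx=1.5,fy=1.5,interpolation=2)
b=cv2.resize(gs['pixels'][190:290,180:250,::-1],None,fx=3,fy=3,interpolation=2)
cv2.imwrite('pics/c7.png',np.hstack([a,b]))
```

```text
9.05 [ 498.27975414 -291.61150176  376.8978788 ] 85.3034215720277 [-0.06175153 -0.78532794  0.22821104]
```

View pics/c7.png

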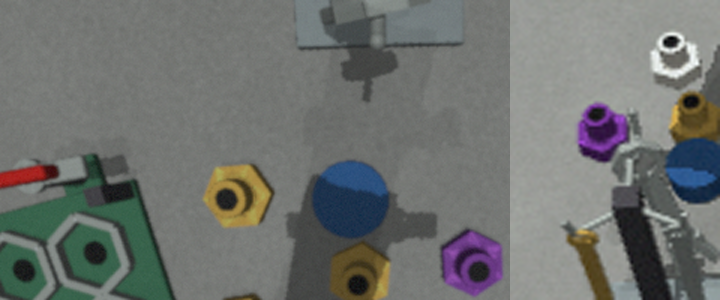

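The spanner hangs from the hook. Now I measure the plugs and their surroundings.

```bash
sed -i 's/    m=cv2.morphologyEx(m,cv2.MORPH_CLOSE,np.ones((15,15)))/    cs=cv2.findContours(m,cv2.RETR_EXTERNAL,2)[0]; m=cv2.drawContours(m*0,cs,-1,1,-1); m=cv2.morphologyEx(m,cv2.MORPH_CLOSE,np.ones((5,5)))/' m.py
cat > /tmp/f.py <<'E'
from m import *
for n in('wristA','wristD'):
    g=load(n)
    for p in((565,-167),(442,-125),(459,-254)):
        uv=w2pix(g,[(*p,22)])[0]
        if 0<uv[0]<640 and 0<uv[1]<400: print(n,uv.round(0)); plug(g,tuple(uv))
g=load('wristA'); print('white,purple,tin',pix2w(g,[(271,261),(341,210)],54).round(0).tolist(),pix2w(g,[(275,146)],38).round(0).tolist())
E
python3 -c "
import sys;sys.path.insert(0,'.');exec(open('/tmp/f.py').read())"
```

```text
wristA [207. 124.]
plug iou 0.963 xy 565.5 -164.5 hexcorner deg 18.7
wristA [187. 204.]
plug iou 0.947 xy 442.1 -123.5 hexcorner deg 25.0
wristA [269. 193.]
plug iou 0.967 xy 459.6 -253.3 hexcorner deg 38.6
wristD [219. 131.]
plug iou 0.964 xy 566.2 -164.5 hexcorner deg 16.8
wristD [221. 219.]
plug iou 0.956 xy 442.1 -123.5 hexcorner deg 23.1
wristD [300. 185.]
plug iou 0.972 xy 459.5 -253.6 hexcorner deg 38.6
white,purple,tin [[361.0, -257.0, 54.0], [442.0, -363.0, 54.0]] [[533.0, -268.0, 38.0]]
```

Run:
```python
from h import *
move_to([459.5,-253.5,90],[np.pi,0,np.radians(-9)])
```

```text
shift cm [-4.72 -2.5  28.24] turn [ 0.    -0.001 -0.123]
```

Request:
send_rows(series=[{"ax":0,"ay":0,"az":-0.123,"dx":-4.7,"dy":-2.5,"dz":10,"hand":0.3},{"ax":0,"ay":0,"az":-0.123,"dx":-4.7,"dy":-2.5,"dz":18,"hand":0.3},{"ax":0,"ay":0,"az":-0.123,"dx":-4.7,"dy":-2.5,"dz":28.2,"hand":0.3},{"ax":0,"ay":0,"az":-0.123,"dx":-4.7,"dy":-2.5,"dz":28.2,"hand":0.3},{"ax":0,"ay":0,"az":-0.123,"dx":-4.7,"dy":-2.5,"dz":28.2,"hand":0.3},{"ax":0,"ay":0,"az":-0.123,"dx":-4.7,"dy":-2.5,"dz":28.2,"hand":0.3},{"ax":0,"ay":0,"az":-0.123,"dx":-4.7,"dy":-2.5,"dz":28.2,"hand":0.3},{"ax":0,"ay":0,"az":-0.123,"dx":-4.7,"dy":-2.5,"dz":28.2,"hand":0.3},{"ax":0,"ay":0,"az":-0.123,"dx":-4.7,"dy":-2.5,"dz":28.2,"hand":0.3}])

```text
clock: 10.05
eef_pos: [460.7, -254.2, 91.4]
tool_rot: [3.14, -0.003, -0.157]
force: [-0.2, -0.4, 0.0]
width: 59.4
gripper_force: 0.0
```

Run:
```python
from m import *
s=read_state();print(s['eef_pos'],s['width'])
g=shot('wrist'); plug(g,w2pix(g,[(459.5,-253.5,22)])[0])
move_to([459.5,-253.5,26],[np.pi,0,np.radians(-9)],s)
```

```text
[ 460.73881223 -254.23059892   91.43086178] 59.38856931538526
plug iou 0.978 xy 459.8 -253.8 hexcorner deg 38.6
shift cm [-0.15 -0.06  6.54] turn [ 0.001 -0.003 -0.   ]
```

Request:
send_rows(series=[{"ax":0,"ay":0,"az":0,"dx":-0.05,"dy":0,"dz":3.5,"hand":0.3},{"ax":0,"ay":0,"az":0,"dx":-0.05,"dy":0,"dz":6.4,"hand":0.3},{"ax":0,"ay":0,"az":0,"dx":-0.05,"dy":0,"dz":6.4,"hand":0.3},{"ax":0,"ay":0,"az":0,"dx":-0.05,"dy":0,"dz":6.4,"hand":1},{"ax":0,"ay":0,"az":0,"dx":-0.05,"dy":0,"dz":6.4,"hand":1},{"ax":0,"ay":0,"az":0,"dx":-0.05,"dy":0,"dz":6.4,"hand":1},{"ax":0,"ay":0,"az":0,"dx":-0.05,"dy":0,"dz":6.4,"hand":1}])

```text
clock: 10.8
eef_pos: [460.3, -254.2, 28.1]
tool_rot: [3.14, -0.004, -0.157]
force: [0.4, 0.4, 8.1]
width: 32.4
gripper_force: 59.6
```

Run:
```python
from m import *
s=read_state();print(s['eef_pos'],s['width'],s['gripper_force'],s['force'])
move_to([480,76.6,100],[np.pi,0,np.radians(9)],s)
```

```text
[ 460.29273722 -254.21602231   28.12390385] 32.3726179977215 59.62921857833862 [0.38105775 0.35429235 8.08999068]
shift cm [ -3.21 -32.97  -7.25] turn [ 0.002 -0.004 -0.314]
```

Request:
send_rows(series=[{"ax":0,"ay":0,"az":0,"dx":0,"dy":0,"dz":-4,"hand":1},{"ax":0,"ay":0,"az":0,"dx":0,"dy":0,"dz":-9,"hand":1},{"ax":0,"ay":0,"az":-0.31,"dx":-3.2,"dy":-33,"dz":-9.2,"hand":1},{"ax":0,"ay":0,"az":-0.31,"dx":-3.2,"dy":-33,"dz":-9.2,"hand":1},{"ax":0,"ay":0,"az":-0.31,"dx":-3.2,"dy":-33,"dz":-9.2,"hand":1},{"ax":0,"ay":0,"az":-0.31,"dx":-3.2,"dy":-33,"dz":-9.2,"hand":1},{"ax":0,"ay":0,"az":-0.31,"dx":-3.2,"dy":-33,"dz":-9.2,"hand":1},{"ax":0,"ay":0,"az":-0.31,"dx":-3.2,"dy":-33,"dz":-9.2,"hand":1},{"ax":0,"ay":0,"az":-0.31,"dx":-3.2,"dy":-33,"dz":-9.2,"hand":1},{"ax":0,"ay":0,"az":-0.31,"dx":-3.2,"dy":-33,"dz":-9.2,"hand":1}])

```text
clock: 11.8
eef_pos: [479.4, 84.5, 118.8]
tool_rot: [-3.138, -0.003, 0.162]
force: [0.9, -0.1, -3.9]
width: 32.1
gripper_force: 60.9
```

Run:
```python
from m import *
s=read_state();print(s['clock'],s['eef_pos'],s['tool_rot'],s['width'],s['gripper_force'],s['force'])
move_to([480,76.6,60],[np.pi,0,np.radians(9)],s)
```

```text
11.8 [479.37649627  84.46762046 118.83700844] [-3.13814817 -0.00318051  0.16242963] 32.09219467253431 60.86156129837036 [ 0.9318652  -0.07609806 -3.8989276 ]
shift cm [-0.08  0.81  5.88] turn [-0.003 -0.003  0.005]
```

Request:
send_rows(series=[{"ax":0,"ay":0,"az":0,"dx":0,"dy":0,"dz":3,"hand":1},{"ax":0,"ay":0,"az":0,"dx":0,"dy":0,"dz":4.5,"hand":1},{"ax":0,"ay":0,"az":0,"dx":0,"dy":0,"dz":4.5,"hand":1},{"ax":0,"ay":0,"az":0,"dx":0,"dy":0,"dz":4.5,"hand":1}])

```text
clock: 12.2
eef_pos: [479.1, 77.1, 73.5]
tool_rot: [3.141, -0.0, 0.152]
force: [-0.1, 0.1, -2.7]
width: 32.7
gripper_force: 60.9
```

Run:
```python
from m import *
s=read_state();print(s['clock'],s['eef_pos'],s['tool_rot'],s['width'],s['gripper_force'],s['force'])
move_to([480,76.6,54],[np.pi,0,np.radians(9)],s)
```

```text
12.2 [479.07862171  77.08535218  73.45425942] [ 3.14132194e+00 -4.39136248e-04  1.51972034e-01] 32.67207294076336 60.90935468673706 [-0.14745155  0.07805921 -2.73708155]
shift cm [0.08 0.06 1.95] turn [ 0.    -0.    -0.005]
```

Request:
send_rows(series=[{"ax":0,"ay":0,"az":0,"dx":0.1,"dy":0.05,"dz":1.2,"hand":1},{"ax":0,"ay":0,"az":0,"dx":0.1,"dy":0.05,"dz":2.0,"hand":1},{"ax":0,"ay":0,"az":0,"dx":0.1,"dy":0.05,"dz":2.3,"hand":1},{"ax":0,"ay":0,"az":0,"dx":0.1,"dy":0.05,"dz":2.6,"hand":1},{"ax":0,"ay":0,"az":0,"dx":0.1,"dy":0.05,"dz":2.6,"hand":1}])

```text
clock: 12.7
eef_pos: [479.7, 77.3, 46.4]
tool_rot: [3.142, 0.001, 0.153]
force: [0.1, 0.5, -2.9]
width: 32.1
gripper_force: 61.1
```

It slipped in without contact. I lower to the floor and release.

Request:
send_rows(series=[{"ax":0,"ay":0,"az":0,"dx":0,"dy":0,"dz":0.5,"hand":1},{"ax":0,"ay":0,"az":0,"dx":0,"dy":0,"dz":0.8,"hand":1},{"ax":0,"ay":0,"az":0,"dx":0,"dy":0,"dz":0.8,"hand":1}])

```text
clock: 13.0
eef_pos: [480.1, 77.4, 40.0]
tool_rot: [-3.141, -0.001, 0.153]
force: [-2.5, -1.5, 12.5]
width: 33.0
gripper_force: 44.5
```

Request:
send_rows(series=[{"ax":0,"ay":0,"az":0,"dx":0,"dy":0,"dz":0.6,"hand":0.4},{"ax":0,"ay":0,"az":0,"dx":0,"dy":0,"dz":0.5,"hand":0.4},{"ax":0,"ay":0,"az":0,"dx":0,"dy":0,"dz":0.5,"hand":0.4},{"ax":0,"ay":0,"az":0,"dx":0,"dy":0,"dz":-3,"hand":0.4},{"ax":0,"ay":0,"az":0,"dx":0,"dy":0,"dz":-7,"hand":0.3},{"ax":0,"ay":0,"az":0,"dx":0,"dy":0,"dz":-10,"hand":0.3},{"ax":0,"ay":0,"az":0,"dx":0,"dy":0,"dz":-10,"hand":0.3}])

```text
clock: 13.7
eef_pos: [482.7, 77.8, 142.4]
tool_rot: [-3.141, -0.008, 0.153]
force: [0.6, 0.4, 0.1]
width: 59.9
gripper_force: 0.0
```

Run:
```python
from m import *
s=read_state();print(s['clock'],s['eef_pos'],s['tool_rot'],s['width'])
g=shot('wrist')
uv=w2pix(g,[(480,76.6,34)])[0]
def plugz(g,xy,dz):
    gg=dict(g); gg['t']=g['t']+g['R']@np.array([0,0,dz]); return plug(gg,tuple(w2pix(gg,[(*xy,22)])[0]))
plugz(g,(480,76.6),12); plugz(g,(480,76.6),26)
move_to([566,-164.5,100],[np.pi,0,np.radians(10)],s)
```

```text
13.7 [482.68139239  77.79537075 142.41272609] [-3.14119834 -0.00790192  0.15260389] 59.87075979339996
plug iou 0.966 xy 479.1 77.9 hexcorner deg 56.8
plug iou 0.872 xy 485.2 78.4 hexcorner deg 55.0
shift cm [ 4.52 25.22  4.27] turn [-0.    -0.008 -0.022]
```

Request:
send_rows(series=[{"ax":0,"ay":0,"az":-0.02,"dx":4.5,"dy":25.2,"dz":0,"hand":0.3},{"ax":0,"ay":0,"az":-0.02,"dx":4.5,"dy":25.2,"dz":0,"hand":0.3},{"ax":0,"ay":0,"az":-0.02,"dx":4.5,"dy":25.2,"dz":0,"hand":0.3},{"ax":0,"ay":0,"az":-0.02,"dx":4.5,"dy":25.2,"dz":0,"hand":0.3},{"ax":0,"ay":0,"az":-0.02,"dx":4.5,"dy":25.2,"dz":4.3,"hand":0.3},{"ax":0,"ay":0,"az":-0.02,"dx":4.5,"dy":25.2,"dz":4.3,"hand":0.3},{"ax":0,"ay":0,"az":-0.02,"dx":4.5,"dy":25.2,"dz":4.3,"hand":0.3},{"ax":0,"ay":0,"az":-0.02,"dx":4.5,"dy":25.2,"dz":4.3,"hand":0.3},{"ax":0,"ay":0,"az":-0.02,"dx":4.5,"dy":25.2,"dz":4.3,"hand":0.3}])

```text
clock: 14.65
eef_pos: [562.8, -162.1, 96.1]
tool_rot: [-3.14, -0.0, 0.176]
force: [-0.7, 0.8, -0.8]
width: 60.2
gripper_force: 0.0
```

Run:
```python
from m import *
s=read_state();print(s['clock'],s['eef_pos'],s['tool_rot'])
g=shot('wrist'); b=plug(g,w2pix(g,[(566,-164.5,22)])[0])
move_to([b[1],b[2],28],[np.pi,0,np.radians(10)],s)
```

```text
14.65 [ 562.75240215 -162.08925315   96.09112372] [-3.13990177e+00 -1.07023580e-04  1.75877266e-01]
plug iou 0.979 xy 565.3 -166.1 hexcorner deg 18.2
shift cm [0.18 0.45 6.81] turn [-0.002 -0.     0.001]
```

Request:
send_rows(series=[{"ax":0,"ay":0,"az":0,"dx":0.2,"dy":0.35,"dz":3.5,"hand":0.3},{"ax":0,"ay":0,"az":0,"dx":0.2,"dy":0.35,"dz":6.7,"hand":0.3},{"ax":0,"ay":0,"az":0,"dx":0.2,"dy":0.35,"dz":6.7,"hand":0.3},{"ax":0,"ay":0,"az":0,"dx":0.2,"dy":0.35,"dz":6.7,"hand":1},{"ax":0,"ay":0,"az":0,"dx":0.2,"dy":0.35,"dz":6.7,"hand":1},{"ax":0,"ay":0,"az":0,"dx":0.2,"dy":0.35,"dz":6.7,"hand":1},{"ax":0,"ay":0,"az":0,"dx":0.2,"dy":0.35,"dz":6.7,"hand":1}])

```text
clock: 15.4
eef_pos: [566.7, -167.5, 31.0]
tool_rot: [3.141, -0.003, 0.173]
force: [-1.7, 1.4, 7.0]
width: 32.5
gripper_force: 60.3
```

Run:
```python
from m import *
s=read_state();print(s['eef_pos'],s['tool_rot'],s['width'],s['gripper_force'],s['force'])
move_to([555.2,-8,85],[np.pi,0,np.radians(-11.5)],s)
```

```text
[ 566.69417202 -167.50344727   30.99330846] [ 3.14101289e+00 -3.10880046e-03  1.73396554e-01] 32.46652204588049 60.30807673931122 [-1.72001597  1.39481223  6.97959233]
shift cm [  1.64 -15.91  -5.4 ] turn [-0.    -0.003  0.374]
```

Request:
send_rows(series=[{"ax":0,"ay":0,"az":0,"dx":0,"dy":0,"dz":-4,"hand":1},{"ax":0,"ay":0,"az":0,"dx":0,"dy":0,"dz":-8,"hand":1},{"ax":0,"ay":0,"az":0.37,"dx":1.7,"dy":-15.9,"dz":-8.4,"hand":1},{"ax":0,"ay":0,"az":0.37,"dx":1.7,"dy":-15.9,"dz":-8.4,"hand":1},{"ax":0,"ay":0,"az":0.37,"dx":1.7,"dy":-15.9,"dz":-8.4,"hand":1},{"ax":0,"ay":0,"az":0.37,"dx":1.7,"dy":-15.9,"dz":-8.4,"hand":1},{"ax":0,"ay":0,"az":0.37,"dx":1.7,"dy":-15.9,"dz":-5.2,"hand":1},{"ax":0,"ay":0,"az":0.37,"dx":1.7,"dy":-15.9,"dz":-4.2,"hand":1},{"ax":0,"ay":0,"az":0.37,"dx":1.7,"dy":-15.9,"dz":-4.2,"hand":1},{"ax":0,"ay":0,"az":0.37,"dx":1.7,"dy":-15.9,"dz":-4.2,"hand":1}])

```text
clock: 16.4
eef_pos: [554.8, -9.5, 71.2]
tool_rot: [3.141, -0.0, -0.199]
force: [0.1, 0.7, -3.1]
width: 31.9
gripper_force: 61.4
```

Run:
```python
from m import *
s=read_state();print(s['clock'],s['eef_pos'],s['tool_rot'],s['width'],s['gripper_force'],s['force'])
move_to([556.3,-8.2,57],[np.pi,0,np.radians(-11.5)],s)
```

```text
16.4 [554.81665072  -9.4671075   71.17533784] [ 3.14122589e+00 -7.43596740e-05 -1.98649040e-01] 31.893167032358054 61.35309934616089 [ 0.09829369  0.68451244 -3.14859591]
shift cm [ 0.12 -0.15  1.42] turn [ 0.    -0.     0.002]
```

Request:
send_rows(series=[{"ax":0,"ay":0,"az":0,"dx":0.12,"dy":-0.15,"dz":0.8,"hand":1},{"ax":0,"ay":0,"az":0,"dx":0.12,"dy":-0.15,"dz":1.4,"hand":1},{"ax":0,"ay":0,"az":0,"dx":0.12,"dy":-0.15,"dz":1.8,"hand":1},{"ax":0,"ay":0,"az":0,"dx":0.12,"dy":-0.15,"dz":2.2,"hand":1},{"ax":0,"ay":0,"az":0,"dx":0.12,"dy":-0.15,"dz":2.2,"hand":1}])

```text
clock: 16.9
eef_pos: [554.5, -8.9, 51.6]
tool_rot: [3.141, 0.002, -0.199]
force: [-9.2, -1.7, 26.6]
width: 32.0
gripper_force: 71.3
```

Request:
send_rows(series=[{"ax":0,"ay":0,"az":0,"dx":-0.1,"dy":0,"dz":0,"hand":1},{"ax":0,"ay":0,"az":0,"dx":-0.2,"dy":-0.05,"dz":0,"hand":1},{"ax":0,"ay":0,"az":0,"dx":-0.2,"dy":-0.05,"dz":0.2,"hand":1}])

```text
clock: 17.2
eef_pos: [553.7, -8.7, 50.5]
tool_rot: [3.14, -0.0, -0.2]
force: [-13.7, -4.6, 42.7]
width: 32.3
gripper_force: 74.3
```

Request:
send_rows(series=[{"ax":0,"ay":0,"az":0,"dx":0,"dy":0,"dz":-0.5,"hand":1},{"ax":0,"ay":0,"az":0.05,"dx":-0.15,"dy":0,"dz":-0.4,"hand":1},{"ax":0,"ay":0,"az":0.08,"dx":-0.15,"dy":0,"dz":-0.2,"hand":1},{"ax":0,"ay":0,"az":0.04,"dx":-0.15,"dy":0,"dz":-0.1,"hand":1},{"ax":0,"ay":0,"az":0,"dx":-0.15,"dy":0,"dz":0,"hand":1}])

```text
clock: 17.7
eef_pos: [553.4, -8.4, 46.9]
tool_rot: [3.139, -0.002, -0.197]
force: [0.8, -7.3, -2.1]
width: 31.9
gripper_force: 67.8
```

Dropping in now (no upward force). I press on to the floor.

Request:
send_rows(series=[{"ax":0,"ay":0,"az":0,"dx":0,"dy":0,"dz":0.3,"hand":1},{"ax":0,"ay":0,"az":0,"dx":0,"dy":0,"dz":0.5,"hand":1},{"ax":0,"ay":0,"az":0,"dx":0,"dy":0,"dz":0.5,"hand":1}])

```text
clock: 18.0
eef_pos: [554.1, -8.6, 42.6]
tool_rot: [3.14, -0.003, -0.198]
force: [0.2, -5.8, 2.7]
width: 32.0
gripper_force: 68.2
```

Request:
send_rows(series=[{"ax":0,"ay":0,"az":0,"dx":0,"dy":0,"dz":0.3,"hand":1},{"ax":0,"ay":0,"az":0,"dx":0,"dy":0,"dz":0.3,"hand":1},{"ax":0,"ay":0,"az":0,"dx":0,"dy":0,"dz":0.2,"hand":0.4},{"ax":0,"ay":0,"az":0,"dx":0,"dy":0,"dz":0.2,"hand":0.4},{"ax":0,"ay":0,"az":0,"dx":0,"dy":0,"dz":-3,"hand":0.4},{"ax":0,"ay":0,"az":0,"dx":0,"dy":0,"dz":-7,"hand":0.3},{"ax":0,"ay":0,"az":0,"dx":0,"dy":0,"dz":-11,"hand":0.3},{"ax":0,"ay":0,"az":0,"dx":0,"dy":0,"dz":-11,"hand":0.3}])

```text
clock: 18.8
eef_pos: [556.5, -5.4, 156.6]
tool_rot: [-3.139, -0.009, -0.196]
force: [0.9, -0.6, 0.2]
width: 59.9
gripper_force: 0.0
```

```bash
cat >> m.py <<'E'
def plugz(g,xy,dz):
    gg=dict(g); gg['t']=g['t']+g['R']@np.array([0,0,dz]); return plug(gg,tuple(w2pix(gg,[(*xy,22)])[0]))
E
python3 - <<'E'
from m import *
s=read_state();print(s['clock'],s['eef_pos'],s['tool_rot'],s['width'])
g=shot('wrist')
for z in(12,19,26): plugz(g,(554.5,-8),z)
plugz(g,(480,77),12)
plug(g,w2pix(g,[(442,-123.5,22)])[0])
move_to([442,-124,90],[np.pi,0,np.radians(13)],s)
E
```

```text
18.8 [556.52249676  -5.36308977 156.57164972] [-3.13874157 -0.00943025 -0.19601458] 59.905299858652704
plug iou 0.968 xy 554.5 -7.0 hexcorner deg 56.8
plug iou 0.927 xy 556.7 -7.1 hexcorner deg 59.5
plug iou 0.879 xy 559.4 -7.1 hexcorner deg 59.5
plug iou 0.406 xy 466.0 60.9 hexcorner deg 19.0
plug iou 0.736 xy 454.9 -125.1 hexcorner deg 41.8
shift cm [-8.98 13.89  6.53] turn [-0.001 -0.01  -0.423]
```

Request:
send_rows(series=[{"ax":0,"ay":0,"az":-0.423,"dx":-9,"dy":13.9,"dz":0,"hand":0.3},{"ax":0,"ay":0,"az":-0.423,"dx":-9,"dy":13.9,"dz":0,"hand":0.3},{"ax":0,"ay":0,"az":-0.423,"dx":-9,"dy":13.9,"dz":2,"hand":0.3},{"ax":0,"ay":0,"az":-0.423,"dx":-9,"dy":13.9,"dz":5,"hand":0.3},{"ax":0,"ay":0,"az":-0.423,"dx":-9,"dy":13.9,"dz":6.5,"hand":0.3},{"ax":0,"ay":0,"az":-0.423,"dx":-9,"dy":13.9,"dz":6.5,"hand":0.3},{"ax":0,"ay":0,"az":-0.423,"dx":-9,"dy":13.9,"dz":6.5,"hand":0.3}])

```text
clock: 19.55
eef_pos: [437.2, -124.0, 86.2]
tool_rot: [-3.14, 0.001, 0.227]
force: [-0.2, -0.7, -0.2]
width: 60.0
gripper_force: 0.0
```

Run:
```python
from m import *
s=read_state();print(s['clock'],s['eef_pos'],s['tool_rot'])
g=shot('wrist'); b=plug(g,w2pix(g,[(442,-123.5,22)])[0])
plugz(g,(480,77),12)
move_to([b[1],b[2],28],[np.pi,0,np.radians(13)],s)
```

```text
19.55 [ 437.23814383 -123.96598196   86.22021152] [-3.14031506e+00  1.10804056e-03  2.26745929e-01]
plug iou 0.977 xy 443.0 -125.1 hexcorner deg 24.5
plug iou 0.364 xy 483.6 56.0 hexcorner deg 40.0
shift cm [0.54 0.25 5.82] turn [-0.001  0.001 -0.   ]
```

Request:
send_rows(series=[{"ax":0,"ay":0,"az":0,"dx":0.5,"dy":0.25,"dz":3,"hand":0.3},{"ax":0,"ay":0,"az":0,"dx":0.5,"dy":0.25,"dz":5.7,"hand":0.3},{"ax":0,"ay":0,"az":0,"dx":0.5,"dy":0.25,"dz":5.7,"hand":0.3},{"ax":0,"ay":0,"az":0,"dx":0.5,"dy":0.25,"dz":5.7,"hand":1},{"ax":0,"ay":0,"az":0,"dx":0.5,"dy":0.25,"dz":5.7,"hand":1},{"ax":0,"ay":0,"az":0,"dx":0.5,"dy":0.25,"dz":5.7,"hand":1},{"ax":0,"ay":0,"az":0,"dx":0.5,"dy":0.25,"dz":5.7,"hand":1}])

```text
clock: 20.3
eef_pos: [443.9, -125.8, 30.7]
tool_rot: [3.141, -0.002, 0.226]
force: [0.4, 1.1, 6.7]
width: 32.2
gripper_force: 60.2
```

Run:
```python
from m import *
s=read_state();print(s['eef_pos'],s['tool_rot'],s['width'],s['gripper_force'],s['force'])
# offset along tool x
p=np.array([443.0,-125.1]);e=np.array(s['eef_pos'][:2]);y=s['tool_rot'][2]; o=(p-e)@[np.cos(y),np.sin(y)]
yp=-0.257; n=np.array([474.7,-2.2]); T=n-o*np.array([np.cos(yp),np.sin(yp)]); print(o,T)
move_to([*T,75],[np.pi,0,yp],s)
```

```text
[ 443.89671013 -125.79501787   30.74713833] [ 3.14063936e+00 -2.26700254e-03  2.26194522e-01] 32.196425378421424 60.166595578193665 [0.4277668  1.12749911 6.65422426]
-0.7179960598430168 [475.39441482  -2.3825004 ]
shift cm [  5.85 -11.32  -4.42] turn [ 0.    -0.002  0.483]
```

Request:
send_rows(series=[{"ax":0,"ay":0,"az":0,"dx":0,"dy":0,"dz":-4,"hand":1},{"ax":0,"ay":0,"az":0,"dx":0,"dy":0,"dz":-8,"hand":1},{"ax":0,"ay":0,"az":0.48,"dx":5.9,"dy":-11.3,"dz":-8.4,"hand":1},{"ax":0,"ay":0,"az":0.48,"dx":5.9,"dy":-11.3,"dz":-8.4,"hand":1},{"ax":0,"ay":0,"az":0.48,"dx":5.9,"dy":-11.3,"dz":-8.4,"hand":1},{"ax":0,"ay":0,"az":0.48,"dx":5.9,"dy":-11.3,"dz":-6.4,"hand":1},{"ax":0,"ay":0,"az":0.48,"dx":5.9,"dy":-11.3,"dz":-4.2,"hand":1},{"ax":0,"ay":0,"az":0.48,"dx":5.9,"dy":-11.3,"dz":-4.2,"hand":1},{"ax":0,"ay":0,"az":0.48,"dx":5.9,"dy":-11.3,"dz":-4.2,"hand":1}])

```text
clock: 21.2
eef_pos: [474.4, -2.7, 71.8]
tool_rot: [3.141, 0.001, -0.254]
force: [-0.1, 0.2, -3.8]
width: 31.9
gripper_force: 61.4
```

Run:
```python
from m import *
s=read_state();print(s['clock'],s['eef_pos'],s['tool_rot'],s['width'],s['gripper_force'],s['force'])
move_to([475.4,-2.4,57],[np.pi,0,-.257],s)
```

```text
21.2 [474.41567367  -2.73754276  71.76167546] [ 3.14107847e+00  1.35638540e-03 -2.54257518e-01] 31.872936202296373 61.3624370098114 [-0.11859688  0.17071838 -3.83520577]
shift cm [ 0.09 -0.06  1.48] turn [0.001 0.001 0.003]
```

Request:
send_rows(series=[{"ax":0,"ay":0,"az":0,"dx":0.05,"dy":-0.05,"dz":0.8,"hand":1},{"ax":0,"ay":0,"az":0,"dx":0.05,"dy":-0.05,"dz":1.4,"hand":1},{"ax":0,"ay":0,"az":0,"dx":0.05,"dy":-0.05,"dz":1.8,"hand":1},{"ax":0,"ay":0,"az":0,"dx":0.05,"dy":-0.05,"dz":2.2,"hand":1},{"ax":0,"ay":0,"az":0,"dx":0.05,"dy":-0.05,"dz":2.2,"hand":1}])

```text
clock: 21.7
eef_pos: [475.3, -2.7, 49.4]
tool_rot: [3.141, 0.001, -0.255]
force: [0.3, -0.3, -5.6]
width: 32.1
gripper_force: 61.4
```

In freely. Down to the floor, then release and rise for a check.

Request:
send_rows(series=[{"ax":0,"ay":0,"az":0,"dx":0,"dy":0,"dz":0.4,"hand":1},{"ax":0,"ay":0,"az":0,"dx":0,"dy":0,"dz":0.8,"hand":1},{"ax":0,"ay":0,"az":0,"dx":0,"dy":0,"dz":0.8,"hand":1},{"ax":0,"ay":0,"az":0,"dx":0,"dy":0,"dz":0.6,"hand":0.4},{"ax":0,"ay":0,"az":0,"dx":0,"dy":0,"dz":0.6,"hand":0.4},{"ax":0,"ay":0,"az":0,"dx":0,"dy":0,"dz":0.6,"hand":0.4},{"ax":0,"ay":0,"az":0,"dx":0,"dy":0,"dz":-3,"hand":0.4},{"ax":0,"ay":0,"az":0,"dx":0,"dy":0,"dz":-7,"hand":0.4},{"ax":0,"ay":0,"az":0,"dx":0,"dy":0,"dz":-12,"hand":0.4}])

```text
clock: 22.6
eef_pos: [474.5, -2.1, 170.0]
tool_rot: [3.141, 0.003, -0.254]
force: [0.5, -0.1, 1.0]
width: 51.2
gripper_force: 0.0
```

Run:
```python
from m import *
s=read_state();print(s['clock'],s['eef_pos'],s['tool_rot'],s['width'])
move_to([540,-40,350],[np.pi,0,0],s)
```

```text
22.6 [474.47439099  -2.07922616 170.0309589 ] [ 3.14083105  0.00330197 -0.25382866] 51.18243505309975
shift cm [  7.24   2.04 -18.02] turn [ 0.     0.003 -0.254]
```

Request:
send_rows(series=[{"ax":0,"ay":0,"az":-0.25,"dx":5.2,"dy":-14,"dz":-18,"hand":0.4},{"ax":0,"ay":0,"az":-0.25,"dx":5.2,"dy":-14,"dz":-18,"hand":0.4},{"ax":0,"ay":0,"az":-0.25,"dx":5.2,"dy":-14,"dz":-18,"hand":0.4},{"ax":0,"ay":0,"az":-0.25,"dx":5.2,"dy":-14,"dz":-18,"hand":0.4},{"ax":0,"ay":0,"az":-0.25,"dx":5.2,"dy":-14,"dz":-18,"hand":0.4},{"ax":0,"ay":0,"az":-0.25,"dx":5.2,"dy":-14,"dz":-18,"hand":0.4},{"ax":0,"ay":0,"az":-0.25,"dx":5.2,"dy":-14,"dz":-18,"hand":0.4}])

```text
clock: 23.3
eef_pos: [560.8, 120.3, 349.4]
tool_rot: [3.141, 0.0, -0.003]
force: [-1.6, -0.8, -0.6]
width: 51.3
gripper_force: 0.0
```

Run:
```python
from m import *
s=read_state();print(s['clock'],s['eef_pos'],s['tool_rot'],s['width'])
g=shot('wrist','w8.png'); np.save('/tmp/wristE.npy',g,allow_pickle=True)
for p in((479.5,77.5),(554.5,-7),(474.7,-2.2)): plugz(g,p,12)
c=np.array([517.6,34.3]);a=np.radians(-3.3)
```

```text
23.3 [560.82853091 120.31680424 349.44120094] [ 3.14125925e+00  4.39285735e-04 -3.28392189e-03] 51.339175945031975
plug iou 0.916 xy 479.4 78.0 hexcorner deg 0.0
plug iou 0.916 xy 554.5 -7.6 hexcorner deg 55.0
plug iou 0.887 xy 473.9 -2.8 hexcorner deg 56.3
```

View pics/w8.png

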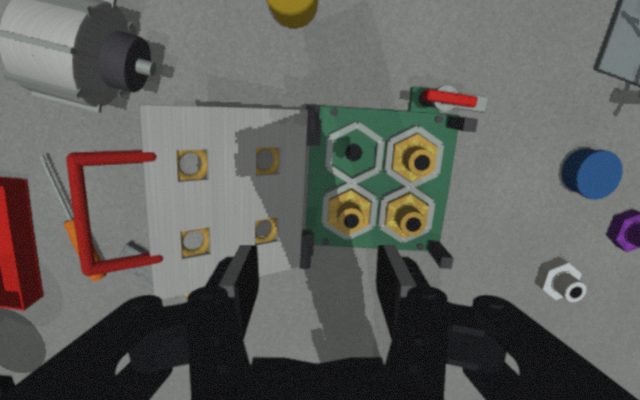

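Wrist view: three brass plugs sit inside the rims of three nests at (350,215), (408,218) and (418,157), and one nest is spare. The bail runs from (75,160) to (88,268), middle about (81,214).

Run:
```python
from m import *
g=load('wristE'); s=read_state()
for p in((479.5,77.5),(554.5,-7),(474.7,-2.2)): plugz(g,p,26)
p=pix2w(g,[(75,160),(88,268),(81.5,214)],222);print('bar',p.round(1).tolist())
print('hinge posts',pix2w(g,[(312,125),(307,248)],84).round(1).tolist())
t=np.array(p[2]);t[2]=250
move_to(t,[np.pi,0,np.radians(-3.3)],s)
```

```text
plug iou 0.867 xy 485.1 79.7 hexcorner deg 59.5
plug iou 0.866 xy 556.1 -4.1 hexcorner deg 56.9
plug iou 0.840 xy 479.3 1.7 hexcorner deg 51.9
bar [[585.9, 315.1, 222.0], [490.6, 322.1, 222.0], [540.4, 318.0, 222.0]]
hinge posts [[601.2, 126.9, 84.0], [449.6, 134.2, 84.0]]
shift cm [ -2.05 -19.87   9.85] turn [0.001 0.002 0.053]
```

Request:
send_rows(series=[{"ax":0,"ay":0,"az":0.055,"dx":-2.3,"dy":-19.8,"dz":0,"hand":0.4},{"ax":0,"ay":0,"az":0.055,"dx":-2.3,"dy":-19.8,"dz":0,"hand":0.4},{"ax":0,"ay":0,"az":0.055,"dx":-2.3,"dy":-19.8,"dz":3,"hand":0.4},{"ax":0,"ay":0,"az":0.055,"dx":-2.3,"dy":-19.8,"dz":6,"hand":0.4},{"ax":0,"ay":0,"az":0.055,"dx":-2.3,"dy":-19.8,"dz":9,"hand":0.4},{"ax":0,"ay":0,"az":0.055,"dx":-2.3,"dy":-19.8,"dz":9,"hand":0.4},{"ax":0,"ay":0,"az":0.055,"dx":-2.3,"dy":-19.8,"dz":9,"hand":0.4}])

```text
clock: 24.05
eef_pos: [538.7, 315.9, 258.8]
tool_rot: [3.138, 0.002, -0.061]
force: [0.6, -0.0, 0.6]
width: 51.1
gripper_force: 0.0
```

Run:
```python
from m import *
s=read_state();print(s['clock'],s['eef_pos'],s['tool_rot'],s['width'])
g=shot('wrist')
# red bar seen: mask
h=cv2.cvtColor(g['pixels'],cv2.COLOR_RGB2HSV); m=((h[...,0]<6)|(h[...,0]>174))&(h[...,1]>150)&(h[...,2]>60)
n,l,st,ce=cv2.connectedComponentsWithStats(m.astype(np.uint8))
for i in range(1,n):
    if st[i,4]>200: print(st[i],pix2w(g,[ce[i]],222).round(1).tolist())
i=1+np.argmax(st[1:,4]); yy,xx=np.where(l==i); W=pix2w(g,np.c_[xx,yy],222)
print(np.percentile(W[:,1],[2,50,95,98]),np.percentile(W[:,0],[2,98]))
print('expected bar px',w2pix(g,[(538,318,222),(585,316,222),(490,320,222)]).round(0).tolist())
```

```text
24.05 [538.74155079 315.91900205 258.76405939] [ 3.13812749e+00  2.28565332e-03 -6.05554073e-02] 51.06122223809812
[ 293  130  100  187 5788] [[547.7, 313.7, 222.0]]
[    0   184   131   163 17212] [[529.1, 466.9, 222.0]]
[427.81823432 468.52436243 504.80387784 509.85452817] [474.95597977 571.28316402]
expected bar px [[315.0, 232.0], [313.0, 145.0], [316.0, 308.0]]
```

Request:
send_rows(series=[{"ax":0,"ay":0,"az":0,"dx":0,"dy":-0.4,"dz":2,"hand":0.4},{"ax":0,"ay":0,"az":0,"dx":0,"dy":-0.4,"dz":4,"hand":0.4},{"ax":0,"ay":0,"az":0,"dx":0,"dy":-0.4,"dz":5.2,"hand":0.4},{"ax":0,"ay":0,"az":0,"dx":0,"dy":-0.4,"dz":5.2,"hand":0.4},{"ax":0,"ay":0,"az":0,"dx":0,"dy":-0.4,"dz":5.2,"hand":1},{"ax":0,"ay":0,"az":0,"dx":0,"dy":-0.4,"dz":5.2,"hand":1},{"ax":0,"ay":0,"az":0,"dx":0,"dy":-0.4,"dz":5.2,"hand":1},{"ax":0,"ay":0,"az":0,"dx":0,"dy":-0.4,"dz":5.2,"hand":1},{"ax":0,"ay":0,"az":0,"dx":0,"dy":-0.4,"dz":5.2,"hand":1}])

```text
clock: 25.0
eef_pos: [540.1, 323.5, 209.3]
tool_rot: [-3.139, -0.003, -0.059]
force: [0.1, 1.6, 5.4]
width: 9.4
gripper_force: 58.9
```

```bash
cat > arc.py <<'E'
from h import *
# bar relative TCP: z offset k; hinge estimated; arc rows from current state
import sys
s=read_state();e=np.array(s['eef_pos']);print(s['clock'],e,s['tool_rot'],s['width'],s['gripper_force'],s['force'])
j=np.radians(-3.4); u=np.array([-np.sin(j),np.cos(j),0]) # jig +y
hinge=np.array([523.2,132,78.]); k=float(sys.argv[1])
b=e+[0,0,k]-hinge; Y,Z=b@u,b[2]; th=np.arctan2(Z,-Y)+4/235; r=np.hypot(Y,Z); print('theta',th,'r',r)
R0=Rn.from_euler('xyz',s['tool_rot'])
for t in [th-d for d in map(float,sys.argv[2].split(','))]:
    d=np.array([0,0,0.])
    y2,z2=-r*np.cos(t-4/235),r*np.sin(t-4/235)
    w=(y2-Y)*u+[0,0,z2-Z]; print(round(t,2),(R0.inv().apply(w)/10).round(1))
E
python3 arc.py 14 0.1,0.2,0.3,0.4,0.5,0.6,0.7,0.8,0.9,1.0
```

```text
25.0 [540.09794452 323.54226671 209.32745311] [-3.13882302e+00 -2.64140959e-03 -5.88717895e-02] 9.41439764859663 58.87733817100525 [0.07035877 1.6311264  5.39923941]
theta 2.5112217866499296 r 240.96411611984405
2.41 [ 0.   1.5 -1.9]
2.31 [ 0.   3.3 -3.5]
2.21 [ 0.   5.1 -5. ]
2.11 [ 0.   7.2 -6.4]
2.01 [ 0.   9.3 -7.5]
1.91 [ 0.  11.5 -8.3]
1.81 [ 0.  13.9 -9. ]
1.71 [ 0.  16.2 -9.4]
1.61 [ 0.  18.6 -9.6]
1.51 [ 0.  21.  -9.6]
```

Request:
send_rows(series=[{"ax":0,"ay":0,"az":0,"dx":0,"dy":1.5,"dz":-1.9,"hand":1},{"ax":0,"ay":0,"az":0,"dx":0,"dy":3.3,"dz":-3.5,"hand":1},{"ax":0,"ay":0,"az":0,"dx":0,"dy":5.1,"dz":-5,"hand":1},{"ax":0,"ay":0,"az":0,"dx":0,"dy":7.2,"dz":-6.3,"hand":1},{"ax":0,"ay":0,"az":0,"dx":0,"dy":7.2,"dz":-6.3,"hand":1}])

```text
clock: 25.5
eef_pos: [535.8, 255.3, 276.3]
tool_rot: [-3.13, -0.006, -0.059]
force: [-2.8, 9.4, 13.4]
width: 8.8
gripper_force: 59.3
```

```bash
python3 arc.py 14 0.1,0.2,0.3,0.4,0.5,0.6,0.7,0.8,0.9,1.0
```

```text
25.5 [535.76603254 255.28192624 276.28486325] [-3.12979223 -0.00570486 -0.05904501] 8.779270180600939 59.28251624107361 [-2.81707045  9.37374552 13.39765079]
theta 2.1158123975423373 r 245.7515463123954
2.02 [ 0.   2.2 -1.2]
1.92 [ 0.   4.4 -2.1]
1.82 [ 0.   6.8 -2.8]
1.72 [ 0.   9.2 -3.3]
1.62 [ 0.  11.7 -3.5]
1.52 [ 0.  14.1 -3.4]
1.42 [ 0.  16.6 -3.2]
1.32 [ 0.  19.  -2.7]
1.22 [ 0.  21.3 -1.9]
1.12 [-0.  23.5 -0.9]
```

```bash
sed -i 's/^hinge=.*k=/hinge=np.array([523.2,132,78.5])-3.2*u; k=/' arc.py; python3 arc.py 0 0.1,0.2,0.3,0.4,0.5,0.6,0.7,0.8,0.9,1.0
```

```text
25.5 [535.76603254 255.28192624 276.28486325] [-3.12979223 -0.00570486 -0.05904501] 8.779270180600939 59.28251624107361 [-2.81707045  9.37374552 13.39765079]
theta 2.1586639572697055 r 235.05411419178446
2.06 [ 0.   2.  -1.2]
1.96 [ 0.   4.2 -2.2]
1.86 [ 0.   6.4 -2.9]
1.76 [ 0.   8.7 -3.5]
1.66 [ 0.  11.  -3.8]
1.56 [ 0.  13.3 -3.9]
1.46 [ 0.  15.7 -3.7]
1.36 [ 0.  18.  -3.3]
1.26 [ 0.  20.3 -2.7]
1.16 [ 0.  22.5 -1.9]
```

Request:
send_rows(series=[{"ax":0,"ay":0,"az":0,"dx":0,"dy":1.7,"dz":-1.6,"hand":1},{"ax":0,"ay":0,"az":0,"dx":0,"dy":3.8,"dz":-2.6,"hand":1},{"ax":0,"ay":0,"az":0,"dx":0,"dy":6.0,"dz":-3.3,"hand":1},{"ax":0,"ay":0,"az":0,"dx":0,"dy":8.3,"dz":-3.9,"hand":1},{"ax":0,"ay":0,"az":0,"dx":0,"dy":8.3,"dz":-3.9,"hand":1}])

```text
clock: 26.0
eef_pos: [529.9, 165.0, 312.0]
tool_rot: [3.141, -0.001, -0.063]
force: [-2.4, 1.4, 9.8]
width: 7.5
gripper_force: 59.0
```

```bash
python3 arc.py 0 0.1,0.2,0.3,0.4,0.5,0.6,0.7,0.8,0.9,1.0
```

```text
26.0 [529.93874385 164.96693427 311.97443989] [ 3.14141330e+00 -9.89084422e-04 -6.34724223e-02] 7.5304039131777065 59.01166319847107 [-2.41916346  1.44683749  9.84125053]
theta 1.7429321484321063 r 236.3116349935361
1.64 [ 0.   2.3 -0.2]
1.54 [ 0.   4.7 -0.3]
1.44 [ 0.   7.1 -0. ]
1.34 [0.  9.4 0.4]
1.24 [ 0.  11.6  1.1]
1.14 [ 0.1 13.8  2. ]
1.04 [ 0.1 15.9  3.1]
0.94 [ 0.1 17.9  4.5]
0.84 [ 0.1 19.7  6. ]
0.74 [ 0.1 21.3  7.7]
```

The opening is shrinking (9.4 → 7.5 mm), so the bar is creeping towards the finger tips. I loosen a little, straddling the bar, go deeper and grip again.

Request:
send_rows(series=[{"ax":0,"ay":0,"az":0,"dx":0,"dy":0,"dz":0,"hand":0.72},{"ax":0,"ay":0,"az":0,"dx":0,"dy":0,"dz":0.6,"hand":0.72},{"ax":0,"ay":0,"az":0,"dx":0,"dy":0,"dz":1.6,"hand":0.72},{"ax":0,"ay":0,"az":0,"dx":0,"dy":0,"dz":1.7,"hand":1},{"ax":0,"ay":0,"az":0,"dx":0,"dy":0,"dz":1.7,"hand":1},{"ax":0,"ay":0,"az":0,"dx":0,"dy":0,"dz":1.7,"hand":1}])

```text
clock: 26.6
eef_pos: [528.7, 166.8, 290.8]
tool_rot: [3.139, 0.004, -0.059]
force: [0.0, 0.6, -11.9]
width: 10.2
gripper_force: 58.2
```

```bash
python3 - <<'E'
from h import *
s=read_state();print(s['eef_pos'],s['width'],s['force'])
g=shot('wrist'); h=cv2.cvtColor(g['pixels'],cv2.COLOR_RGB2HSV); m=((h[...,0]<6)|(h[...,0]>174))&(h[...,1]>150)&(h[...,2]>60)
n,l,st,ce=cv2.connectedComponentsWithStats(m.astype(np.uint8)); print([x.tolist() for x in st[1:] if x[4]>150])
E
python3 arc.py 17 0.1,0.2,0.3,0.4,0.5,0.6,0.7,0.8,0.9,1.0
```

```text
[528.65493764 166.7852814  290.75545636] 10.17644587863973 [  0.03135769   0.56302484 -11.94244009]
[[486, 40, 67, 20, 924], [302, 136, 45, 228, 6448], [0, 180, 49, 149, 5230]]
26.65 [528.6347542  166.67695915 290.78755572] [ 3.13928649  0.00431453 -0.05923349] 10.323921015207114 58.23099195957184 [ -0.3237203   -1.19330622 -13.69892354]
theta 1.7526422524344054 r 232.4377515622539
1.65 [-0.   2.3 -0.3]
1.55 [-0.   4.6 -0.3]
1.45 [-0.   6.9 -0.1]
1.35 [0.  9.2 0.3]
1.25 [ 0.  11.5  1. ]
1.15 [ 0.  13.6  1.9]
1.05 [ 0.  15.7  3. ]
0.95 [ 0.  17.6  4.3]
0.85 [ 0.  19.4  5.7]
0.75 [ 0.  21.   7.4]
```

Request:
send_rows(series=[{"ax":0,"ay":0,"az":0,"dx":0,"dy":2.3,"dz":0.1,"hand":1},{"ax":0,"ay":0,"az":0,"dx":0,"dy":4.6,"dz":0.2,"hand":1},{"ax":0,"ay":0,"az":0,"dx":0,"dy":6.9,"dz":0.4,"hand":1},{"ax":0,"ay":0,"az":0,"dx":0,"dy":9.2,"dz":0.8,"hand":1},{"ax":0,"ay":0,"az":0,"dx":0,"dy":9.2,"dz":0.8,"hand":1}])

```text
clock: 27.15
eef_pos: [522.8, 72.0, 285.6]
tool_rot: [3.139, 0.003, -0.064]
force: [-6.7, -1.8, 6.6]
width: 10.1
gripper_force: 61.6
```

```bash
python3 arc.py 17 0.1,0.2,0.3,0.4,0.5,0.6,0.7,0.8,0.9,1.0
```

```text
27.15 [522.84029013  72.03869782 285.62087768] [ 3.13921459e+00  2.85864637e-03 -6.36987017e-02] 10.142696640315998 61.554114818573 [-6.69047509 -1.80285267  6.6074577 ]
theta 1.340124299943164 r 231.17625459493155
1.24 [0.  2.2 0.7]
1.14 [0.  4.3 1.6]
1.04 [0.  6.4 2.7]
0.94 [0.  8.3 4. ]
0.84 [ 0.1 10.   5.5]
0.74 [ 0.1 11.6  7.1]
0.64 [ 0.1 13.1  9. ]
0.54 [ 0.1 14.3 10.9]
0.44 [ 0.1 15.4 13. ]
0.34 [ 0.1 16.2 15.1]
```

Request:
send_rows(series=[{"ax":0,"ay":0,"az":0,"dx":-0.1,"dy":2.2,"dz":0.6,"hand":1},{"ax":0,"ay":0,"az":0,"dx":-0.2,"dy":4.3,"dz":1.5,"hand":1},{"ax":0,"ay":0,"az":0,"dx":-0.2,"dy":6.4,"dz":2.6,"hand":1},{"ax":0,"ay":0,"az":0,"dx":-0.2,"dy":8.3,"dz":3.9,"hand":1},{"ax":0,"ay":0,"az":0,"dx":-0.2,"dy":10,"dz":5.4,"hand":1},{"ax":0,"ay":0,"az":0,"dx":-0.2,"dy":10,"dz":5.4,"hand":1}])

```text
clock: 27.75
eef_pos: [516.6, -27.4, 230.4]
tool_rot: [3.139, 0.0, -0.063]
force: [-2.8, -5.4, 2.1]
width: 10.1
gripper_force: 62.5
```

```bash
python3 arc.py 17 0.1,0.2,0.3,0.4,0.5,0.6,0.7,0.8,0.85
```

```text
27.75 [516.61907716 -27.35560522 230.41891065] [ 3.13921522e+00  2.30867762e-04 -6.32888795e-02] 10.143805146623775 62.53423869609833 [-2.82328808 -5.44690054  2.14334894]
theta 0.841311622004725 r 230.114046559023
0.74 [0.  1.6 1.6]
0.64 [0.  3.  3.4]
0.54 [0.  4.3 5.4]
0.44 [0.  5.3 7.4]
0.34 [0.  6.2 9.6]
0.24 [ 0.   6.8 11.8]
0.14 [ 0.   7.2 14.1]
0.04 [ 0.   7.3 16.4]
-0.01 [ 0.   7.3 17.5]
```

Request:
send_rows(series=[{"ax":0,"ay":0,"az":0,"dx":-0.1,"dy":1.7,"dz":1.6,"hand":1},{"ax":0,"ay":0,"az":0,"dx":-0.1,"dy":3.2,"dz":3.4,"hand":1},{"ax":0,"ay":0,"az":0,"dx":-0.1,"dy":4.5,"dz":5.4,"hand":1},{"ax":0,"ay":0,"az":0,"dx":-0.1,"dy":5.6,"dz":7.4,"hand":1},{"ax":0,"ay":0,"az":0,"dx":-0.1,"dy":6.4,"dz":9.6,"hand":1},{"ax":0,"ay":0,"az":0,"dx":-0.1,"dy":7.0,"dz":11.8,"hand":1},{"ax":0,"ay":0,"az":0,"dx":-0.1,"dy":7.3,"dz":14.1,"hand":1},{"ax":0,"ay":0,"az":0,"dx":-0.1,"dy":7.4,"dz":16.0,"hand":1},{"ax":0,"ay":0,"az":0,"dx":-0.1,"dy":7.4,"dz":17.0,"hand":1},{"ax":0,"ay":0,"az":0,"dx":-0.1,"dy":7.4,"dz":17.0,"hand":1}])

```text
clock: 28.75
eef_pos: [511.9, -103.3, 60.6]
tool_rot: [3.136, -0.001, -0.064]
force: [-2.5, -13.9, -1.2]
width: 10.0
gripper_force: 65.2
```

```bash
python3 arc.py 17 0.02
```

```text
28.75 [ 511.88546733 -103.28102106   60.58485631] [ 3.13558147e+00 -5.37769092e-04 -6.37386533e-02] 9.976699530251727 65.1520425081253 [ -2.49889759 -13.94413691  -1.24245766]
theta 0.01308244906530736 r 232.33971218146888
-0.01 [-0.  -0.   0.5]
```

Request:
send_rows(series=[{"ax":0,"ay":0,"az":0,"dx":0,"dy":0.3,"dz":0.5,"hand":1},{"ax":0,"ay":0,"az":0,"dx":0,"dy":0.3,"dz":0.8,"hand":1},{"ax":0,"ay":0,"az":0,"dx":0,"dy":0.3,"dz":0.8,"hand":1}])

```text
clock: 29.05
eef_pos: [511.9, -103.3, 53.4]
tool_rot: [3.139, -0.001, -0.062]
force: [-1.1, -7.8, -0.8]
width: 9.7
gripper_force: 65.1
```

Request:
send_rows(series=[{"ax":0,"ay":0,"az":0,"dx":0,"dy":0.2,"dz":0.5,"hand":1},{"ax":0,"ay":0,"az":0,"dx":0,"dy":0.2,"dz":0.8,"hand":1},{"ax":0,"ay":0,"az":0,"dx":0,"dy":0.2,"dz":0.8,"hand":1}])

```text
clock: 29.35
eef_pos: [512.0, -103.4, 50.1]
tool_rot: [3.14, -0.002, -0.06]
force: [-11.0, -1.8, 45.5]
width: 9.8
gripper_force: 71.0
```

Firm stop: the leaf is shut. Release and rise.

Request:
send_rows(series=[{"ax":0,"ay":0,"az":0,"dx":0,"dy":0,"dz":-0.3,"hand":0.5},{"ax":0,"ay":0,"az":0,"dx":0,"dy":0,"dz":-0.3,"hand":0.5},{"ax":0,"ay":0,"az":0,"dx":0,"dy":0,"dz":-0.3,"hand":0.5},{"ax":0,"ay":0,"az":0,"dx":0,"dy":0,"dz":-4,"hand":0.5},{"ax":0,"ay":0,"az":0,"dx":0,"dy":0,"dz":-9,"hand":0.5},{"ax":0,"ay":0,"az":0,"dx":0,"dy":0,"dz":-14,"hand":0.5},{"ax":0,"ay":0,"az":0,"dx":0,"dy":0,"dz":-17,"hand":0.5},{"ax":0,"ay":0,"az":0,"dx":0,"dy":0,"dz":-17,"hand":0.5}])

```text
clock: 30.15
eef_pos: [514.5, -102.8, 219.1]
tool_rot: [3.141, -0.009, -0.059]
force: [0.6, -0.9, -0.5]
width: 42.6
gripper_force: 0.0
```

```bash
cat > red.py <<'E'
from h import *
s=read_state();print(s['clock'],np.round(s['eef_pos'],1),s['tool_rot'],'q',s['qpos'].round(2) if hasattr(s['qpos'],'round') else s['qpos'],s['width'])
g=shot('wrist'); h=cv2.cvtColor(g['pixels'],cv2.COLOR_RGB2HSV); m=((h[...,0]<6)|(h[...,0]>174))&(h[...,1]>150)&(h[...,2]>60)
n,l,st,ce=cv2.connectedComponentsWithStats(m.astype(np.uint8))
for i in range(1,n):
    if st[i,4]>150:
        yy,xx=np.where(l==i); W=pix2w(g,np.c_[xx,yy].astype(float),105)[:,:2]
        (c,wh,a)=cv2.minAreaRect(W.astype(np.float32)); v=np.linalg.eigh(np.cov(W.T))[1][:,1]
        print(st[i].tolist(),'z105 c',np.round(c,1),np.round(wh,1),'axis deg',np.degrees(np.arctan2(v[1],v[0])).round(1))
E
python3 red.py
python3 -c "
from h import *
move_to([632,-23,180],[np.pi,0,np.radians(86.6)])"
```

```text
30.15 [ 514.5 -102.8  219.1] [ 3.14105238 -0.00935118 -0.05880412] q [ 0.21  0.46 -0.09  1.89  0.06  0.79 -1.54] 42.565227197924315
[153, 27, 84, 23, 1510] z105 c [631. -24.] [58.3 12.6] axis deg 81.6
[239, 126, 86, 129, 2965] z105 c [517.6 -76.5] [ 61.7 100.1] axis deg -176.8
shift cm [11.42 -8.65  3.72] turn [ 0.004 -0.004 -1.57 ]
```

Request:
send_rows(series=[{"ax":0,"ay":0,"az":-1.5,"dx":11.4,"dy":-8.6,"dz":2,"hand":0.5},{"ax":0,"ay":0,"az":-1.5,"dx":11.4,"dy":-8.6,"dz":2,"hand":0.5},{"ax":0,"ay":0,"az":-1.5,"dx":11.4,"dy":-8.6,"dz":2,"hand":0.5},{"ax":0,"ay":0,"az":-1.5,"dx":11.4,"dy":-8.6,"dz":2,"hand":0.5},{"ax":0,"ay":0,"az":-1.5,"dx":11.4,"dy":-8.6,"dz":2,"hand":0.5},{"ax":0,"ay":0,"az":-1.5,"dx":11.4,"dy":-8.6,"dz":2,"hand":0.5},{"ax":0,"ay":0,"az":-1.5,"dx":11.4,"dy":-8.6,"dz":2,"hand":0.5},{"ax":0,"ay":0,"az":-1.5,"dx":11.4,"dy":-8.6,"dz":2,"hand":0.5},{"ax":0,"ay":0,"az":-1.5,"dx":11.4,"dy":-8.6,"dz":2,"hand":0.5},{"ax":0,"ay":0,"az":-1.5,"dx":11.4,"dy":-8.6,"dz":2,"hand":0.5}])

```text
clock: 31.2
eef_pos: [628.9, -23.3, 192.4]
tool_rot: [-3.138, -0.001, 1.447]
force: [0.7, -0.1, -0.3]
width: 42.6
gripper_force: 0.0
```

Request:
send_rows(series=[{"ax":0,"ay":0,"az":0,"dx":0,"dy":0,"dz":0,"hand":0.5},{"ax":0,"ay":0,"az":0,"dx":0,"dy":0,"dz":0,"hand":0.5}])

```text
clock: 31.4
eef_pos: [629.2, -23.6, 193.2]
tool_rot: [-3.139, -0.0, 1.437]
force: [-0.4, 0.7, -0.0]
width: 42.8
gripper_force: 0.0
```

```bash
python3 red.py
python3 -c "
from h import *
move_to([631.5,-23.5,92],[np.pi,0,np.radians(84)])"
```

```text
31.4 [629.2 -23.6 193.2] [-3.13888403e+00 -4.09343938e-04  1.43741439e+00] q [ 0.29  0.68 -0.49  1.61  0.37  0.95 -0.47] 42.789142369481986
[312, 160, 18, 82, 1245] z105 c [631.8 -21.8] [57.7 11.4] axis deg 82.5
[232, 229, 15, 28, 276] z105 c [570.3 -44.1] [20.7  9.2] axis deg 88.2
[111, 237, 32, 70, 844] z105 c [481.3 -57. ] [57.3 13.7] axis deg 88.0
[177, 294, 26, 11, 201] z105 c [524.1 -84.5] [ 7.9 19.8] axis deg -177.9
shift cm [ 0.04  0.23 10.16] turn [-0.002 -0.    -0.028]
```

Request:
send_rows(series=[{"ax":0,"ay":0,"az":0,"dx":0.15,"dy":0.25,"dz":5,"hand":0.5},{"ax":0,"ay":0,"az":0,"dx":0.15,"dy":0.25,"dz":8.5,"hand":0.5},{"ax":0,"ay":0,"az":0,"dx":0.15,"dy":0.25,"dz":10.1,"hand":0.5},{"ax":0,"ay":0,"az":0,"dx":0.15,"dy":0.25,"dz":10.1,"hand":0.5},{"ax":0,"ay":0,"az":0,"dx":0.15,"dy":0.25,"dz":10.1,"hand":1},{"ax":0,"ay":0,"az":0,"dx":0.15,"dy":0.25,"dz":10.1,"hand":1},{"ax":0,"ay":0,"az":0,"dx":0.15,"dy":0.25,"dz":10.1,"hand":1},{"ax":0,"ay":0,"az":0,"dx":0.15,"dy":0.25,"dz":10.1,"hand":1}])

```text
clock: 32.25
eef_pos: [631.9, -22.0, 95.9]
tool_rot: [-3.141, 0.0, 1.44]
force: [-4.7, 2.0, 5.0]
width: 10.4
gripper_force: 59.8
```

Request:
send_rows(series=[{"ax":0,"ay":0,"az":0.14,"dx":0,"dy":0,"dz":0,"hand":1},{"ax":0,"ay":0,"az":0.28,"dx":0,"dy":0,"dz":0,"hand":1},{"ax":0,"ay":0,"az":0.42,"dx":0,"dy":0,"dz":0,"hand":1},{"ax":0,"ay":0,"az":0.56,"dx":0,"dy":0,"dz":0,"hand":1},{"ax":0,"ay":0,"az":0.7,"dx":0,"dy":0,"dz":0,"hand":1},{"ax":0,"ay":0,"az":0.84,"dx":0,"dy":0,"dz":0,"hand":1},{"ax":0,"ay":0,"az":0.98,"dx":0,"dy":0,"dz":0,"hand":1},{"ax":0,"ay":0,"az":1.12,"dx":0,"dy":0,"dz":0,"hand":1},{"ax":0,"ay":0,"az":1.26,"dx":0,"dy":0,"dz":0,"hand":1},{"ax":0,"ay":0,"az":1.4,"dx":0,"dy":0,"dz":0,"hand":1}])

```text
clock: 33.25
eef_pos: [633.4, -23.7, 96.0]
tool_rot: [3.14, -0.003, 0.035]
force: [-1.8, -2.4, 1.9]
width: 10.3
gripper_force: 59.4
```

Request:
send_rows(series=[{"ax":0,"ay":0,"az":0.1,"dx":0,"dy":0,"dz":0,"hand":1},{"ax":0,"ay":0,"az":0.15,"dx":0,"dy":0,"dz":0,"hand":1},{"ax":0,"ay":0,"az":0.17,"dx":0,"dy":0,"dz":0,"hand":1},{"ax":0,"ay":0,"az":0.17,"dx":0,"dy":0,"dz":0,"hand":1}])

```text
clock: 33.65
eef_pos: [633.4, -23.9, 96.0]
tool_rot: [3.14, -0.003, -0.126]
force: [-2.4, -4.5, 6.8]
width: 10.0
gripper_force: 67.8
```

Run:
```python
from h import *
s=read_state();print(s['clock'],s['eef_pos'],s['tool_rot'],s['width'],s['force'],s['torque'])
```

```text
33.65 [633.44114253 -23.87889425  95.95524687] [ 3.13972154e+00 -2.76097012e-03 -1.25912598e-01] 9.961644940460474 [-2.4390549  -4.51922686  6.76312827] [-0.87194937  0.53221094  1.24292183]
```

At the stop (1.2 N m). Release, rise and check.

Request:
send_rows(series=[{"ax":0,"ay":0,"az":-0.04,"dx":0,"dy":0,"dz":0,"hand":0.5},{"ax":0,"ay":0,"az":-0.04,"dx":0,"dy":0,"dz":0,"hand":0.5},{"ax":0,"ay":0,"az":-0.04,"dx":0,"dy":0,"dz":0,"hand":0.5},{"ax":0,"ay":0,"az":0,"dx":0,"dy":0,"dz":-4,"hand":0.5},{"ax":0,"ay":0,"az":0,"dx":0,"dy":0,"dz":-9,"hand":0.5},{"ax":0,"ay":0,"az":0,"dx":-4,"dy":2,"dz":-14,"hand":0.5},{"ax":0,"ay":0,"az":0,"dx":-6,"dy":6,"dz":-19,"hand":0.5},{"ax":0,"ay":0,"az":0,"dx":-6,"dy":8,"dz":-22,"hand":0.5},{"ax":0,"ay":0,"az":0,"dx":-6,"dy":8,"dz":-22,"hand":0.5}])

```text
clock: 34.55
eef_pos: [563.0, -97.6, 318.4]
tool_rot: [3.14, -0.007, -0.134]
force: [0.5, -0.1, 0.3]
width: 42.7
gripper_force: 0.0
```

```bash
python3 red.py
python3 - <<'E'
from h import *
g=load('wrist'); s=shot('scene')
a=cv2.resize(g['pixels'][:,:,::-1],(480,300)); b=cv2.resize(s['pixels'][140:320,190:382,::-1],(320,300),interpolation=2)
cv2.imwrite('pics/end.png',np.hstack([a,b]))
E
```

```text
34.55 [563.  -97.6 318.4] [ 3.14021598 -0.00671945 -0.13352372] q [ 0.12  0.42  0.    1.63  0.    1.08 -1.58] 42.692851567296636
[10, 0, 36, 32, 830] z105 c [755.8 164.5] [38.6 28.5] axis deg 63.1
[225, 84, 19, 57, 724] z105 c [631.6 -23.7] [13.7 54.5] axis deg 176.2
[269, 164, 66, 95, 1591] z105 c [519.  -75.6] [ 62.5 103. ] axis deg 177.0
```

View pics/end.png

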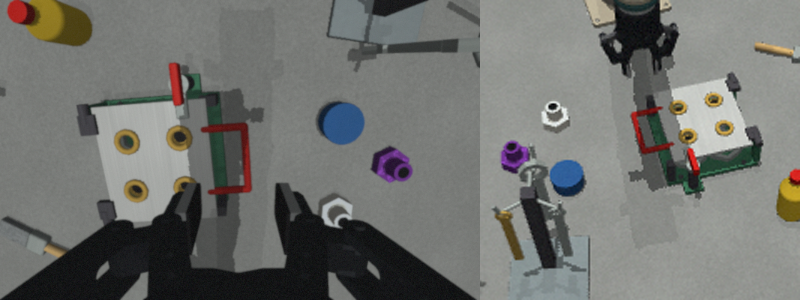

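Run:
```python
from h import *
g=load('wrist'); print((w2pix(g,[(627,-325,229),(627,-325,205),(627,-325,130),(627,-325,35)])*.75).round(0).tolist())
t=shot('top'); s=load('scene'); print((w2pix(s,[(627,-325,205),(627,-325,35)])).round(0).tolist())
```

```text
[[481.0, 52.0], [461.0, 54.0], [414.0, 57.0], [376.0, 61.0]]
[[223.0, 242.0], [231.0, 271.0]]
```

The final view shows the leaf shut, the red latch handle in line with the jig's x axis at (175,84), and the spanner hanging upright on the hook from (480,45) to (350,55). Handing in.

```bash
python3 -c "
from cell import finish_job; print(finish_job())"
```

```text
the job is handed in; nothing more can be done
None
```

I handed the job in at about 35 s of robot time, with the spanner on its hook, all three brass plugs in nests, the leaf shut and the latch turned to its stop; the hand-in returned no verdict.

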